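# Pack the turned pots in the clip-lid transit case

### The job

Pack the finished turned pots for transport: squeeze the two snap tabs together to take the clip-on cover off the transit case and lay it flat on the rubber mat, move the packing block from the case into the low grey tray, stand every finished pot (the round pale ones with lids) upright inside the case, then put the cover back so that it sits fully home and both tabs have sprung out under their catches. The pots are thin-walled: grip them lightly. Leave the other things on the bench where they are.

Things in the scene. Friction and masses are not known exactly. Their poses are not given: they have to be found in the camera images.
- case: Plywood transit case fixed to the bench, open-topped under its cover. Outside 162 (x) x 264 (y) x 78 high, walls and floor 6: inside 150 x 252 x 72 deep. Origin: centre of its underside, on the bench; y along its length. At the middle of each long wall, outside it, stands a steel catch: upright at |x| 93 to 99, top 96.5 above the bench, with a hook reaching inward to |x| = 84.
- cover_grip (a point): Clip-on cover, grey, about 0.28 kg: plate 158 x 258 (y) x 5 over a locating lip 8 deep, 145 x 247 outside (2.5 play in the case mouth). Point: midway between the two black tabs on its middle, half-way up them: 21 above the plate, 34 above the lip's lower edge. x runs from tab to tab. Clipped on: 104 above the bench, over the case's centre, axes as the case's (or half turned). Lying on the mat: 37.
- tab_near (a joint): Squeeze travel of the cover's tab at -x: 0 = sprung out, 0.011 m = fully squeezed. Upright black tab 6 thick (x), 30 wide (y), rising 39 above the plate; outer faces 56 apart at rest, 34 squeezed. It carries a flat bolt (24 wide, 7 high on the plate) that reaches |x| = 90 at rest, under the case's hook, and 79 when squeezed, clear of it. Spring 3 N at rest, 7 N squeezed.
- tab_far (a joint): The same for the tab at +x. Held squeezed by its tabs the cover lifts straight off and goes straight down on again. It must be kept squeezed until it is down: the bolts cannot ride over the hooks. Let go, the tabs spring out and lock it.
- block_mid (a point): Plywood packing block 36 (x) x 90 (y) x 56 high, 0.09 kg, lying in the closed case at the start. Point at its centre, 28 above its underside; y along its length.
- tray: Low open grey sheet-metal tray fixed to the bench beyond the case, 100 (x) x 160 (y) x 30 high, wall and floor 5. Origin: centre of its underside.
- mat: Flat black rubber mat 290 (x) x 170 (y) x 3 on the bench, fixed, clear: the place for the cover when off, its length along the mat's x. Origin: centre of its underside.
- pot1_mid (a point): Finished thin-walled turned wooden pot with its lid on: pale wood, round, dia 54, 58 high, 0.07 kg, standing on the bench (may be absent). The wall cracks if the fingers press on it with more than 90 N in all (45 N a finger). Point at its centre, 29 above its underside; z up.
- pot2_mid (a point): Finished thin-walled turned wooden pot with its lid on: pale wood, round, dia 54, 58 high, 0.07 kg, standing on the bench (may be absent). The wall cracks if the fingers press on it with more than 90 N in all (45 N a finger). Point at its centre, 29 above its underside; z up.
- pot3_mid (a point): Finished thin-walled turned wooden pot with its lid on: pale wood, round, dia 54, 58 high, 0.07 kg, standing on the bench (may be absent). The wall cracks if the fingers press on it with more than 90 N in all (45 N a finger). Point at its centre, 29 above its underside; z up.
- pot4_mid (a point): Finished thin-walled turned wooden pot with its lid on: pale wood, round, dia 54, 58 high, 0.07 kg, standing on the bench (may be absent). The wall cracks if the fingers press on it with more than 90 N in all (45 N a finger). Point at its centre, 29 above its underside; z up.
- gouge: woodturning gouge lying on the bench: dark wooden handle and steel blade, 260 long, 30 high; not part of the job. Origin at its underside.
- chuck: four-jaw lathe chuck, steel, dia 84, 62 high; not part of the job. Origin at its underside.
- sander: cork sanding block 75 x 45 x 30; not part of the job. Origin at its underside.
- wax: low round aluminium wax tin, dia 60, 45 high; not part of the job. Origin at its underside.
- blank: square unturned wood blank 75 x 75 x 70; not part of the job. Origin at its underside.
- mallet: wooden mallet, 240 long, lying on the bench; not part of the job. Origin at its underside.
Not all that is in view belongs to the job. Leave any blue or purple look-alike of the part that bears pot2_mid alone.

How it is judged:
By the outcome, as a careful person would: the job done as asked, in the order asked, and still so for the second after the job is handed in, with the robot touching nothing.
Of pot1, pot2, pot3, pot4 only 2 to 4 are there at a start; the rules pass over those that are not, and their reading is None.
At some moment in a run one of pot1, pot2, pot3, pot4, block may be knocked a few centimetres aside while the robot is not near it.
It also fails if it takes over 210 s, if anything falls off the work surface, if the arm or the gripper's body presses on something with over 40 N, if the wrist force passes 120 N, or if a joint passes its speed limit or range.

### The arm

A 7-joint arm with a two-finger parallel gripper is mounted at the origin on the work surface. World frame = base frame: x ahead of the robot, y to its left, z up, the work surface at z = 0. Lengths are in mm, angles in rad, forces in N, time in s.
With the tool pointing down it reaches from about 400 to 850 mm from the base axis. Payload 4.5 kg.
Tool frame: the origin (TCP) lies midway between the tips of the shut fingers; the grasp point (between the pads) lies 19 mm behind it; z points along the fingers, y is the direction in which the jaws open and shut (so a half turn about z gives the same grasp; the last joint's range is limited). The gripper opens to 88 mm and grips with 3 to 60 N. Pads are 18 mm wide; open, the fingers measure 123 mm over their backs; the gripper's body (75 mm by 187 mm) begins 45 mm behind the grasp point.
Start: joints at [1.257, 0.689, -0.195, 1.565, 0.157, 0.902, -0.215], TCP at [213.049, -587.592, 238.743] pointing down, gripper open.
Joint ranges: [-3.01, 3.01], [-0.46, 2.08], [-1.47, 1.51], [0.13, 2.56], [-1, 4.14], [0.04, 2.09], [-2.66, 2.66]. Speed limits (rad/s): [2.57, 2.57, 3.14, 3.14, 3.14, 3.14, 3.14].

### API

Orientations are given as a 3x3 rotation matrix whose columns are the frame's x, y, z axes.
In Python, from rig import r gives the robot as it stands.
- The arm moves only by the tool drive_tool, never from a script. Its argument "commands" is a list of rows, each an object of numbers: "fingers": the closure in counts, from 0 (fully open) to 255 (shut); "x", "y", "z": the shift along the tool's x, y, z in units of 80 mm (1.0 is 80 mm); "spin": the turn about the tool's z in units of pi rad (1.0 is pi rad). In form: [{"fingers": .., "x": .., "y": .., "z": .., "spin": ..}, ...]. A call has 1 to 12 rows; each row is the pose to reach, as a shift and turn from the pose commanded when the call began, along the tool's axes at that moment, turning the shorter way round; what a row does not reach only later rows make up. A row lasts 1/10 s, in which the tool goes at most 50 mm and 8.59 degrees, less where a joint would pass 70% of its speed; a pose out of reach is approached as far as the arm can. A call with a number of a shift or a turn outside -1 to 1 is refused whole. A call with a gripper value outside its range is refused whole. The fingers move at their own pace and stop on an object; "newtons" is the grip in N (left out, the last holds). Time passes only in rows, so rows that repeat a pose let the fingers close. It gives the time, the measured TCP pose, the force and the opening at its end, in the units of the state.
- r.observe(): the state, without advancing time (a new reading comes with each control period).
- r.camera(name): name is "scene" or "top"; returns the picture (400x640x3 uint8, blue, green, red); there is no depth.
- r.camera_model(name): a dict with "fx", "fy", "cx", "cy" (pixels), "R" (3x3) and "t" (3): a world point X has camera coordinates R X + t. Camera axes: x right, y down, z forward; pixel columns grow to the right and rows downward; lengths in mm; the calibration is good to about 2 mm. A picture is of the moment at which its call begins. camera_model takes no time and is no camera call.
- r.sign_off(): hands the job in, once; it reports no verdict.
The state is a dict: "time_s": time; "joints": joint angles; "joint_velocities": joint speeds; "joint_efforts": joint torques, N m; "tool_pos": TCP position; "tcp_rot": TCP orientation; "ft_force": force on the tool from outside, world axes, zero at the start; "wrist_torque": the same for the moment, N m; "opening": opening from 0.0 (shut) to 1.0 (fully open).
Only numpy, scipy, OpenCV 4.12 (cv2) and the standard library are available. Lean on these libraries where they do the work, as an engineer would, in place of code of your own. Each camera call takes 0.05 s, during which the arm holds its last target.

## Working session

There is one attempt and no reset: what is moved stays moved. The work goes in short steps, Python scripts to look and compute and a tool call to move; the robot and the scene stay as the last step left them, time stands still between calls to the robot, and variables do not carry over. Pictures are saved under pics/ and viewed, and the job is handed in when it is done.

Besides the shell and the picture viewer there is one more tool, called after "Request:" as a command line: name --argument value ..., lists and objects as JSON in quotes. drive_tool: Moves the arm, as the interface text tells. Its arguments: {"type":"object","properties":{"commands":{"type":"array","items":{"type":"object","properties":{"fingers":{"type":"number"},"x":{"type":"number","minimum":-1,"maximum":1},"y":{"type":"number","minimum":-1,"maximum":1},"z":{"type":"number","minimum":-1,"maximum":1},"spin":{"type":"number","minimum":-1,"maximum":1}}}},"newtons":{"type":"number"}},"required":["commands"]}

```bash
ls; mkdir -p pics
python3 - <<'E'
from rig import r
import cv2,json
s=r.observe()
print(s)
for n in("scene","top"):
    cv2.imwrite(f"pics/{n}0.png",r.camera(n)); print(n,r.camera_model(n))
E
```

```text
pics
{'time_s': 0.0, 'joints': array([ 1.25678889,  0.69001185, -0.1945128 ,  1.56634993,  0.15729799,
        0.90249491, -0.2151168 ]), 'joint_velocities': array([ 0.00154942,  0.00029911, -0.00109514,  0.00046971, -0.00063307,
        0.00096057,  0.00054255]), 'joint_efforts': array([ 3.07451510e-04, -5.27555430e+01, -1.26709610e+00, -1.53427076e+01,
       -5.27381455e-02,  6.49214722e-03,  1.75935111e-04]), 'tool_pos': array([ 212.75830791, -586.99199949,  237.89104452]), 'tcp_rot': array([[ 9.40099672e-01,  3.40898852e-01, -7.60848203e-04],
       [ 3.40899676e-01, -9.40098125e-01,  1.71085452e-03],
       [-1.32043626e-04, -1.86774668e-03, -9.99998247e-01]]), 'ft_force': array([ 0.49799964, -0.5395253 ,  0.55523245]), 'wrist_torque': array([-0.04366355, -0.02618069,  0.00708729]), 'opening': 0.9988775234098464}
scene {'fx': 424.10780639841, 'fy': 424.10780639841, 'cx': 326.9810342524166, 'cy': 206.4291119851298, 'R': array([[ 0.41751033,  0.90864209,  0.00739489],
       [ 0.61703874, -0.27752916, -0.73636999],
       [-0.66704446,  0.31200501, -0.67653866]]), 't': array([-218.11031826, -244.0730995 , 1712.97451851])}
top {'fx': 427.15266425454183, 'fy': 427.15266425454183, 'cx': 321.22557636088027, 'cy': 203.86400395549222, 'R': array([[ 1.43911594e-02, -9.99896436e-01, -1.10234850e-04],
       [-9.87704071e-01, -1.41985148e-02, -1.55689020e-01],
       [ 1.55671331e-01,  2.34942491e-03, -9.87806113e-01]]), 't': array([   9.67462035,  542.51158527, 1701.74215468])}
```

View pics/scene0.png

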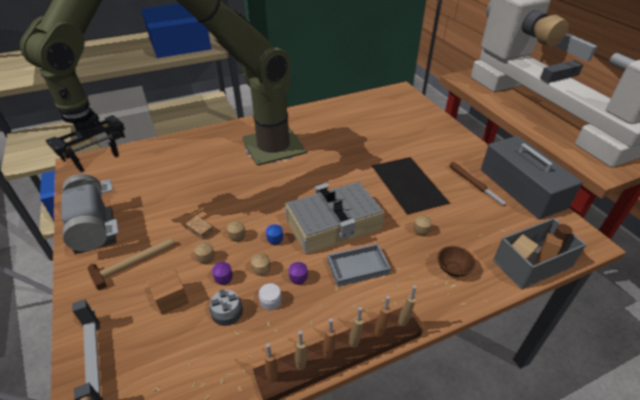

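View pics/top0.png

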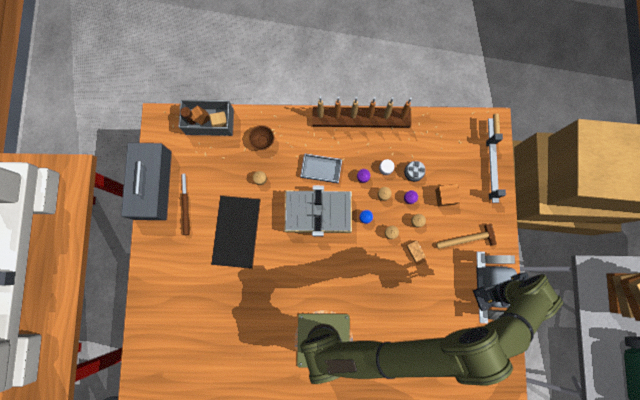

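```bash
cat > h.py <<'E'
import numpy as np,cv2
from rig import r
def cast(n,uv,z):
    m=r.camera_model(n); uv=np.atleast_2d(uv).astype(float)
    d=np.c_[(uv[:,0]-m['cx'])/m['fx'],(uv[:,1]-m['cy'])/m['fy'],np.ones(len(uv))]@m['R']
    o=-m['R'].T@m['t']
    return o+d*((z-o[2])/d[:,2])[:,None]
def proj(n,X):
    m=r.camera_model(n); c=np.atleast_2d(X)@m['R'].T+m['t']
    return np.c_[c[:,0]/c[:,2]*m['fx']+m['cx'],c[:,1]/c[:,2]*m['fy']+m['cy']]
def tri(uvs,uvt):
    P=[np.array([[m['fx'],0,m['cx']],[0,m['fy'],m['cy']],[0,0,1]])@np.c_[m['R'],m['t']] for m in(r.camera_model('scene'),r.camera_model('top'))]
    X=cv2.triangulatePoints(P[0],P[1],np.array(uvs,float).reshape(-1,2).T,np.array(uvt,float).reshape(-1,2).T)
    return (X[:3]/X[3]).T
E
python3 - <<'E'
from h import *
a=cv2.imread('pics/top0.png');cv2.imwrite('pics/t0c.png',cv2.resize(a[145:265,200:440],None,fx=3.33,fy=3.33,interpolation=cv2.INTER_CUBIC))
a=cv2.imread('pics/scene0.png');cv2.imwrite('pics/s0c.png',cv2.resize(a[150:320,180:450],None,fx=2.96,fy=2.96,interpolation=cv2.INTER_CUBIC))
E
```

```text
(no output)
```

View pics/t0c.png

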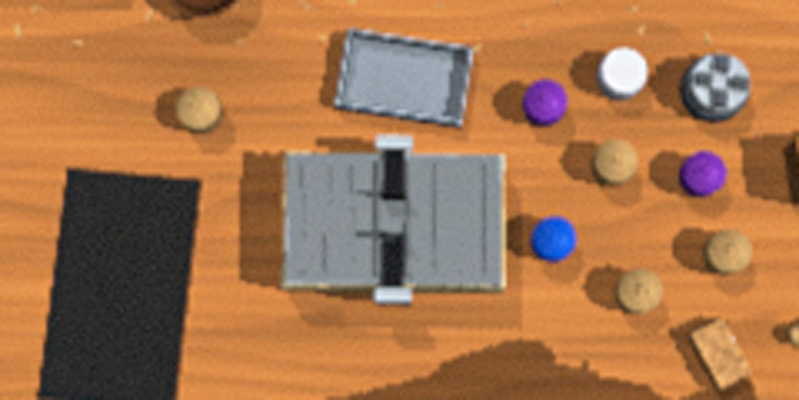

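View pics/s0c.png

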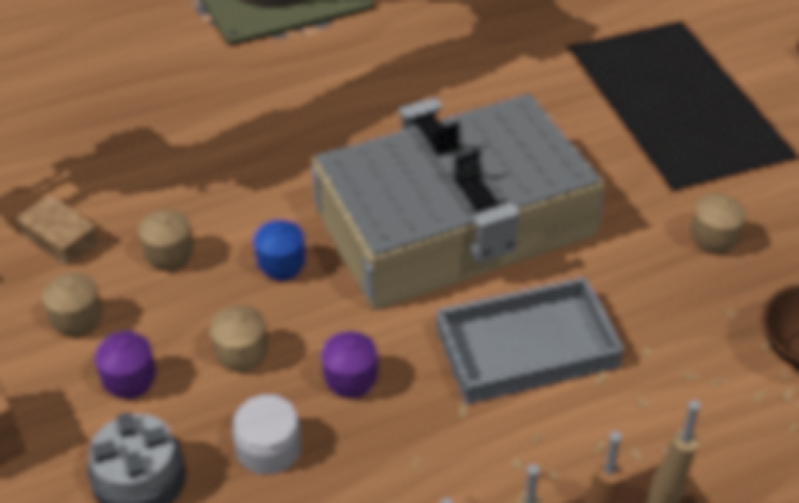

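```bash
cat >> h.py <<'E'
def blobs(a,mask,amin=40,amax=1e5,roi=None):
    m=mask.astype(np.uint8)
    if roi: k=np.zeros_like(m);k[roi[1]:roi[3],roi[0]:roi[2]]=1;m=m*k
    n,l,s,c=cv2.connectedComponentsWithStats(m)
    return [(i,l==i,s[i],c[i]) for i in range(1,n) if amin<=s[i,4]<=amax]
E
python3 - <<'E'
from h import *
t=cv2.imread('pics/top0.png');s=cv2.imread('pics/scene0.png')
ht=cv2.cvtColor(t,cv2.COLOR_BGR2HSV);hs=cv2.cvtColor(s,cv2.COLOR_BGR2HSV)
for u,v in [(259,177),(384,194),(418,221),(392,232),(300,250),(390,260),(300,195),(416,250)]: print('t',u,v,ht[v,u])
for u,v in [(204,250),(236,228),(260,260),(422,222),(422,230),(350,260),(150,300),(300,180)]: print('s',u,v,hs[v,u])
for u,v in [(204,254),(236,236),(260,268)]: print('s',u,v,hs[v,u])
E
```

```text
t 259 177 [ 17 126 202]
t 384 194 [ 17 123 195]
t 418 221 [ 17 124 191]
t 392 232 [ 18 125 206]
t 300 250 [ 13 169 211]
t 390 260 [ 13 167 163]
t 300 195 [109  14 149]
t 416 250 [ 16 135 204]
s 204 250 [ 17  95 151]
s 236 228 [ 17  94 155]
s 260 260 [ 17  93 161]
s 422 222 [ 17  93 168]
s 422 230 [ 16 100  99]
s 350 260 [108  19 133]
s 150 300 [ 13 134 139]
s 300 180 [ 12 137 108]
s 204 254 [ 17  97 139]
s 236 236 [ 17 104  83]
s 260 268 [ 17 101 111]
```

```bash
cat >> h.py <<'E'
def potmasks(t,s):
    ht=cv2.cvtColor(t,cv2.COLOR_BGR2HSV);hs=cv2.cvtColor(s,cv2.COLOR_BGR2HSV)
    return cv2.inRange(ht,(15,85,60),(24,146,255))>0, cv2.inRange(hs,(14,60,40),(24,118,255))>0
E
python3 - <<'E'
from h import *
t=cv2.imread('pics/top0.png');s=cv2.imread('pics/scene0.png')
mt,ms=potmasks(t,s)
T=[b for b in blobs(t,mt,60,300,(200,150,460,270))]
S=[b for b in blobs(s,ms,100,900,(180,180,460,290))]
for b in T: print('T',b[2],b[3],'cast29',cast('top',b[3],31)[0].round(1))
for b in S: print('S',b[2],b[3],cast('scene',b[3],29)[0].round(1))
for b in T:
  for c in S:
    X=tri(c[3],b[3])[0]; e=np.linalg.norm(proj('top',X)[0]-b[3])
    if e<2 and 10<X[2]<50: print(b[3],c[3],X.round(1),e.round(2))
# cover
ht=cv2.cvtColor(t,cv2.COLOR_BGR2HSV)
g=cv2.inRange(ht,(90,0,90),(125,45,190))>0
for b in blobs(t,g,200,9000,(200,140,420,250)):
    cs,_=cv2.findContours(b[1].astype(np.uint8),cv2.RETR_EXTERNAL,cv2.CHAIN_APPROX_NONE)
    print('G',b[2],b[3],cv2.minAreaRect(max(cs,key=len)))
k=ht[...,2]<60
for b in blobs(t,k,30,9000,(200,150,420,275)):
    cs,_=cv2.findContours(b[1].astype(np.uint8),cv2.RETR_EXTERNAL,cv2.CHAIN_APPROX_NONE)
    rr=cv2.minAreaRect(max(cs,key=len)); print('K',b[2],b[3],rr, cast('top',cv2.boxPoints(rr),3).round(0).tolist() if b[2][4]>1000 else '')
E
```

```text
T [253 171  14  14 153] [259.38562092 177.45751634] cast29 [651.4 275.8  31. ]
T [378 187  14  14 144] [384.33333333 193.33333333] cast29 [ 591.9 -242.3   31. ]
T [411 214  15  13 151] [418.31125828 220.34437086] cast29 [ 481.7 -380.1   31. ]
T [385 226  14  13 150] [391.43333333 232.14      ] cast29 [ 431.8 -269.8   31. ]
T [436 238  24  11 145] [447.99310345 242.84137931] cast29 [ 391.6 -498.4   31. ]
T [407 241  18  21 202] [415.65841584 250.74257426] cast29 [ 357.9 -366.8   31. ]
S [414 215  18  20 289] [422.09688581 224.50519031] [647.  275.1  29. ]
S [186 216  26  23 352] [199.02840909 226.59659091] [ 366.  -371.1   29. ]
S [226 221  19  20 294] [235.50340136 230.13265306] [ 428.1 -271.    29. ]
S [194 242  20  21 335] [203.90746269 251.87462687] [ 477.1 -380.7   29. ]
S [250 253  20  22 353] [260.06515581 263.39376771] [ 587.6 -243.    29. ]
[259.38562092 177.45751634] [422.09688581 224.50519031] [650.2 274.2  32.6] 0.38
[384.33333333 193.33333333] [260.06515581 263.39376771] [ 591.3 -242.8   32.9] 0.22
[418.31125828 220.34437086] [203.90746269 251.87462687] [ 481.3 -380.2   33.1] 0.15
[391.43333333 232.14      ] [235.50340136 230.13265306] [ 431.5 -270.5   31.9] 0.24
[415.65841584 250.74257426] [199.02840909 226.59659091] [ 358.2 -369.9   21.3] 0.25
G [301 154  41  29 790] [320.59493671 168.10379747] ((320.83795166015625, 168.03720092773438), (37.6679573059082, 22.8477783203125), 8.880659103393555)
G [ 286  191   64   39 2194] [317.63855971 210.50501367] ((317.5, 210.0), (38.0, 63.0), 90.0)
K [314 190   8  15  81] [317.83950617 197.43209877] ((317.5, 197.0), (14.0, 7.0), 90.0) 
K [ 212  196   48   72 2692] [235.58506686 231.72325409] ((235.4129638671875, 231.48973083496094), (39.60918045043945, 69.1115951538086), 6.709836959838867) [[295.0, 462.0, 3.0], [581.0, 443.0, 3.0], [563.0, 278.0, 3.0], [279.0, 300.0, 3.0]]
K [314 215   7  16  88] [317.36363636 222.69318182] ((317.0, 222.5), (15.0, 6.0), 90.0)
```

Run:
```python
from h import *
t=cv2.imread('pics/top0.png');s=cv2.imread('pics/scene0.png')
c=cv2.cvtColor(t,cv2.COLOR_BGR2HSV)
S=c[...,1].astype(int)
# plate sat low (<60) vs wood; subpixel edges rows/cols
def cross(p,lo,th=70):
    return p
for col in (290,296,302,308,330,336,342,347):
    print(col,'rows',[(v,S[v,col]) for v in list(range(187,196))+list(range(225,234))])
for row in (196,202,208,214,220,226):
    print(row,'cols',[(u,S[row,u]) for u in list(range(282,289))+list(range(346,355))])
print(cast('top',[[317.5,210.2]],83),cast('top',[[317.84,197.4],[317.36,222.7]],87))
print(cast('top',[[285.2,191],[285.2,229],[350,191],[350,229]],83).round(1))
big=cv2.resize(t[180:242,275:361],None,fx=9,fy=9,interpolation=cv2.INTER_NEAREST);cv2.imwrite('pics/cov.png',big)
```

```text
290 rows [(187, np.int64(165)), (188, np.int64(170)), (189, np.int64(173)), (190, np.int64(115)), (191, np.int64(32)), (192, np.int64(22)), (193, np.int64(24)), (194, np.int64(21)), (195, np.int64(12)), (225, np.int64(15)), (226, np.int64(17)), (227, np.int64(18)), (228, np.int64(24)), (229, np.int64(22)), (230, np.int64(43)), (231, np.int64(97)), (232, np.int64(155)), (233, np.int64(169))]
296 rows [(187, np.int64(169)), (188, np.int64(170)), (189, np.int64(177)), (190, np.int64(153)), (191, np.int64(43)), (192, np.int64(24)), (193, np.int64(25)), (194, np.int64(19)), (195, np.int64(19)), (225, np.int64(20)), (226, np.int64(21)), (227, np.int64(14)), (228, np.int64(23)), (229, np.int64(20)), (230, np.int64(62)), (231, np.int64(96)), (232, np.int64(121)), (233, np.int64(170))]
302 rows [(187, np.int64(165)), (188, np.int64(167)), (189, np.int64(181)), (190, np.int64(138)), (191, np.int64(22)), (192, np.int64(25)), (193, np.int64(22)), (194, np.int64(19)), (195, np.int64(20)), (225, np.int64(20)), (226, np.int64(17)), (227, np.int64(17)), (228, np.int64(20)), (229, np.int64(22)), (230
[... 3678 characters left out ...]
4)), (349, np.int64(23)), (350, np.int64(38)), (351, np.int64(117)), (352, np.int64(159)), (353, np.int64(162)), (354, np.int64(165))]
226 cols [(282, np.int64(190)), (283, np.int64(167)), (284, np.int64(116)), (285, np.int64(45)), (286, np.int64(20)), (287, np.int64(23)), (288, np.int64(14)), (346, np.int64(21)), (347, np.int64(17)), (348, np.int64(22)), (349, np.int64(22)), (350, np.int64(41)), (351, np.int64(116)), (352, np.int64(165)), (353, np.int64(177)), (354, np.int64(170))]
[[510.20569633  31.83191182  83.        ]] [[561.19819766  31.24428775  87.        ]
 [459.76097065  31.55558934  87.        ]]
[[586.  162.5  83. ]
 [433.4 158.2  83. ]
 [589.8 -97.1  83. ]
 [437.  -97.7  83. ]]
```

View pics/cov.png

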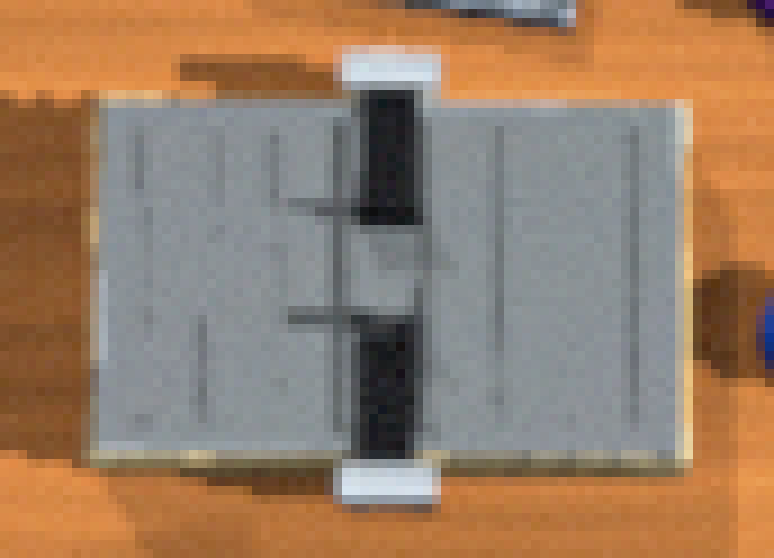

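Request:
drive_tool --commands '[{"fingers": 0,"x": 0.2,"y": -0.17,"z": 0,"spin": -0.04},{"fingers": 0,"x": 0.5,"y": -0.45,"z": 0,"spin": -0.08},{"fingers": 0,"x": 0.77,"y": -0.65,"z": 0,"spin": -0.125},{"x": 0.77,"y": -0.65,"spin": -0.17},{"x": 0.77,"y": -0.65,"spin": -0.21},{"x": 0.77,"y": -0.65,"spin": -0.25},{"x": 0.77,"y": -0.65,"spin": -0.3},{"x": 0.77,"y": -0.65,"spin": -0.34},{"x": 0.77,"y": -0.65,"spin": -0.37},{"x": 0.77,"y": -0.65,"spin": -0.389},{"x": 0.77,"y": -0.65,"spin": -0.389}]' --newtons 50

```text
invalid input
```

Request:
drive_tool --commands '[{"fingers": 0,"x": 0.2,"y": -0.17,"z": 0,"spin": -0.04},{"fingers": 0,"x": 0.5,"y": -0.45,"z": 0,"spin": -0.08},{"fingers": 0,"x": 0.77,"y": -0.65,"z": 0,"spin": -0.2},{"fingers": 0,"x": 0.77,"y": -0.65,"z": 0,"spin": -0.389},{"fingers": 0,"x": 0.77,"y": -0.65,"z": 0,"spin": -0.389},{"fingers": 0,"x": 0.77,"y": -0.65,"z": 0,"spin": -0.389},{"fingers": 0,"x": 0.77,"y": -0.65,"z": 0,"spin": -0.389},{"fingers": 0,"x": 0.77,"y": -0.65,"z": 0,"spin": -0.389},{"fingers": 0,"x": 0.77,"y": -0.65,"z": 0,"spin": -0.389},{"fingers": 0,"x": 0.77,"y": -0.65,"z": 0,"spin": -0.389}]' --newtons 50

```text
time_s: 1.1
tool_pos: [252.9, -517.5, 238.3]
tcp_rot: [[0.001, 1.0, -0.0], [1.0, -0.001, 0.001], [0.001, -0.0, -1.0]]
ft_force: [1.0, -0.3, -0.2]
opening: 0.997
```

```bash
python3 -c "
from rig import r
s=r.observe();print(s['time_s'],s['joints'].round(3),s['tool_pos'].round(1),s['tcp_rot'].round(3).tolist())"
```

```text
1.1 [ 1.353  0.666 -0.545  1.706  0.424  0.891  0.63 ] [ 252.9 -517.5  238.3] [[0.001, 1.0, -0.0], [1.0, -0.001, 0.001], [0.001, -0.0, -1.0]]
```

Request:
drive_tool --commands '[{"fingers": 0,"x": 0.5,"y": 0.23,"z": 0,"spin": 0},{"fingers": 0,"x": 1,"y": 0.46,"z": 0,"spin": 0}]'

```text
time_s: 1.3
tool_pos: [289.8, -437.6, 238.3]
tcp_rot: [[0.007, 1.0, 0.0], [1.0, -0.007, 0.0], [0.0, 0.0, -1.0]]
ft_force: [0.6, -0.4, 0.4]
opening: 1.0
```

Request:
drive_tool --commands '[{"fingers": 0,"x": 0.5,"y": 0.23,"z": 0,"spin": 0},{"fingers": 0,"x": 1,"y": 0.46,"z": 0,"spin": 0}]'

```text
time_s: 1.5
tool_pos: [327.3, -356.2, 238.7]
tcp_rot: [[0.004, 1.0, 0.0], [1.0, -0.004, 0.0], [0.0, 0.0, -1.0]]
ft_force: [1.0, -0.5, 0.9]
opening: 1.003
```

Request:
drive_tool --commands '[{"fingers": 0,"x": 0.5,"y": 0.23,"z": 0,"spin": 0},{"fingers": 0,"x": 1,"y": 0.46,"z": 0,"spin": 0}]'

```text
time_s: 1.7
tool_pos: [364.3, -276.3, 238.8]
tcp_rot: [[0.004, 1.0, 0.0], [1.0, -0.004, -0.0], [-0.0, 0.0, -1.0]]
ft_force: [1.1, -0.6, 0.0]
opening: 1.001
```

Request:
drive_tool --commands '[{"fingers": 0,"x": 0.5,"y": 0.23,"z": 0,"spin": 0},{"fingers": 0,"x": 1,"y": 0.46,"z": 0,"spin": 0}]'

```text
time_s: 1.9
tool_pos: [401.2, -196.3, 238.8]
tcp_rot: [[0.003, 1.0, 0.0], [1.0, -0.003, -0.0], [-0.0, 0.0, -1.0]]
ft_force: [1.7, -0.6, 0.2]
opening: 0.999
```

Request:
drive_tool --commands '[{"fingers": 0,"x": 0.5,"y": 0.23,"z": 0,"spin": 0},{"fingers": 0,"x": 1,"y": 0.46,"z": 0,"spin": 0}]'

```text
time_s: 2.1
tool_pos: [438.1, -116.2, 238.8]
tcp_rot: [[0.003, 1.0, 0.0], [1.0, -0.003, -0.0], [-0.0, 0.0, -1.0]]
ft_force: [1.5, -1.1, 0.1]
opening: 1.003
```

Request:
drive_tool --commands '[{"fingers": 0,"x": 0.5,"y": 0.23,"z": 0,"spin": 0},{"fingers": 0,"x": 1,"y": 0.46,"z": 0,"spin": 0},{"fingers": 0,"x": 1,"y": 0.46,"z": 0,"spin": 0}]'

```text
time_s: 2.4
tool_pos: [477.5, -30.4, 239.4]
tcp_rot: [[-0.008, 1.0, 0.005], [1.0, 0.008, 0.005], [0.005, 0.005, -1.0]]
ft_force: [0.6, 0.3, -0.2]
opening: 1.0
```

```bash
python3 -c "
from rig import r
s=r.observe();print(s['time_s'],s['joints'].round(3),s['tool_pos'].round(1),s['tcp_rot'].round(3).tolist())"
```

```text
2.4 [ 0.301  0.532 -0.507  1.988  0.381  0.709 -0.432] [477.5 -30.4 239.4] [[-0.008, 1.0, 0.005], [1.0, 0.008, 0.005], [0.005, 0.005, -1.0]]
```

Request:
drive_tool --commands '[{"fingers": 0,"x": 0.4,"y": 0.2,"z": 0.3,"spin": 0},{"fingers": 0,"x": 0.76,"y": 0.41,"z": 0.6,"spin": 0},{"fingers": 0,"x": 0.76,"y": 0.41,"z": 1,"spin": 0},{"fingers": 0,"x": 0.76,"y": 0.41,"z": 1,"spin": 0},{"fingers": 0,"x": 0.76,"y": 0.41,"z": 1,"spin": 0}]'

```text
time_s: 2.9
tool_pos: [506.6, 21.7, 158.7]
tcp_rot: [[0.003, 1.0, -0.002], [1.0, -0.003, -0.001], [-0.001, -0.002, -1.0]]
ft_force: [0.6, -0.4, -0.5]
opening: 1.001
```

```bash
cat >> h.py <<'E'
def snap(tag,ct=None,cs=None):
    out=[]
    for n,c in(('top',ct),('scene',cs)):
        if c is False: continue
        a=r.camera(n);cv2.imwrite(f'pics/{tag}_{n}.png',a)
        if c: 
            k=a[c[1]:c[3],c[0]:c[2]];f=min(560/k.shape[1],480/k.shape[0]);cv2.imwrite(f'pics/{tag}_{n}_c.png',cv2.resize(k,None,fx=f,fy=f,interpolation=cv2.INTER_CUBIC))
def st():
    s=r.observe();print(s['time_s'],s['joints'].round(2),s['tool_pos'].round(1),'yaw(tool x) deg',np.degrees(np.arctan2(s['tcp_rot'][1,0],s['tcp_rot'][0,0])).round(2),s['ft_force'].round(1),round(float(s['opening']),3))
E
python3 -c "
from h import *
st();snap('a',(270,160,370,250),(270,150,400,260))"
```

```text
2.9 [ 0.11  0.69 -0.4   1.99  0.48  0.56 -0.62] [506.6  21.7 158.7] yaw(tool x) deg 89.85 [ 0.6 -0.4 -0.5] 1.001
```

View pics/a_scene_c.png

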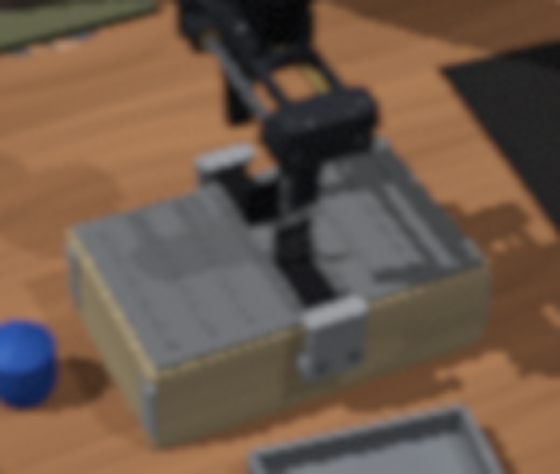

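View pics/a_top_c.png

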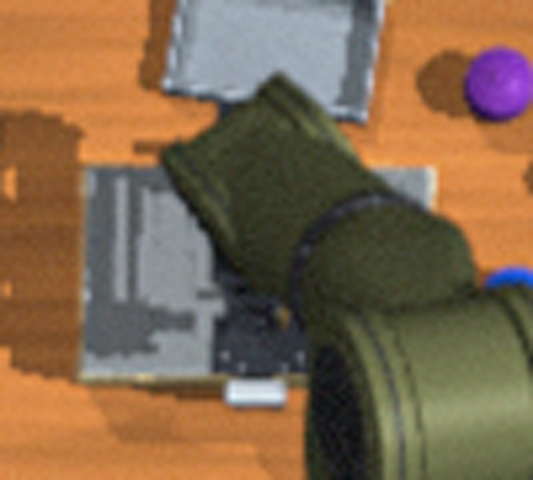

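Request:
drive_tool --commands '[{"fingers": 0,"x": 0.12,"y": 0.05,"z": 0.3,"spin": 0},{"fingers": 0,"x": 0.12,"y": 0.05,"z": 0.6,"spin": 0},{"fingers": 0,"x": 0.12,"y": 0.05,"z": 0.79,"spin": 0},{"fingers": 0,"x": 0.12,"y": 0.05,"z": 0.79,"spin": 0},{"fingers": 0,"x": 0.12,"y": 0.05,"z": 0.79,"spin": 0}]'

```text
time_s: 3.5
tool_pos: [512.0, 31.9, 96.7]
tcp_rot: [[0.002, 1.0, 0.002], [1.0, -0.002, -0.0], [-0.0, 0.002, -1.0]]
ft_force: [0.2, 0.2, -0.1]
opening: 1.002
```

Request:
drive_tool --commands '[{"fingers": 80,"x": 0,"y": 0,"z": 0,"spin": 0},{"fingers": 85,"x": 0,"y": 0,"z": 0,"spin": 0},{"fingers": 90,"x": 0,"y": 0,"z": 0,"spin": 0},{"fingers": 90,"x": 0,"y": 0,"z": 0,"spin": 0},{"fingers": 90,"x": 0,"y": 0,"z": 0,"spin": 0}]' --newtons 20

```text
time_s: 4.0
tool_pos: [510.5, 32.3, 95.6]
tcp_rot: [[0.001, 1.0, -0.001], [1.0, -0.001, -0.001], [-0.001, -0.001, -1.0]]
ft_force: [-2.1, 1.5, 1.7]
opening: 0.651
```

```bash
python3 -c "
from h import *
st();snap('b',False,(270,150,400,260))"
```

```text
4.0 [ 0.03  0.79 -0.31  2.02  0.56  0.42 -0.71] [510.5  32.3  95.6] yaw(tool x) deg 89.95 [-2.1  1.5  1.7] 0.651
```

View pics/b_scene_c.png

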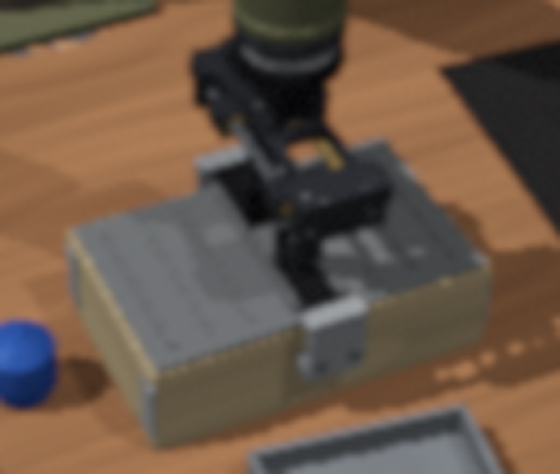

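Request:
drive_tool --commands '[{"fingers": 104,"x": 0,"y": 0,"z": 0,"spin": 0},{"fingers": 104,"x": 0,"y": 0,"z": 0,"spin": 0},{"fingers": 104,"x": 0,"y": 0,"z": 0,"spin": 0}]'

```text
time_s: 4.35
tool_pos: [511.4, 32.3, 95.5]
tcp_rot: [[0.001, 1.0, 0.0], [1.0, -0.001, -0.0], [-0.0, 0.0, -1.0]]
ft_force: [-0.2, -0.7, 1.3]
opening: 0.591
```

Request:
drive_tool --commands '[{"fingers": 255,"x": 0,"y": 0,"z": 0,"spin": 0},{"fingers": 255,"x": 0,"y": 0,"z": 0,"spin": 0},{"fingers": 255,"x": 0,"y": 0,"z": 0,"spin": 0},{"fingers": 255,"x": 0,"y": 0,"z": 0,"spin": 0},{"fingers": 255,"x": 0,"y": 0,"z": 0,"spin": 0},{"fingers": 255,"x": 0,"y": 0,"z": 0,"spin": 0}]' --newtons 45

```text
time_s: 4.95
tool_pos: [511.2, 32.4, 95.7]
tcp_rot: [[0.001, 1.0, -0.0], [1.0, -0.001, -0.0], [-0.0, -0.0, -1.0]]
ft_force: [-2.0, -1.2, 5.4]
opening: 0.366
```

Request:
drive_tool --commands '[{"fingers": 255,"x": 0,"y": 0,"z": -0.05,"spin": 0},{"fingers": 255,"x": 0,"y": 0,"z": -0.12,"spin": 0},{"fingers": 255,"x": 0,"y": 0,"z": -0.2,"spin": 0},{"fingers": 255,"x": 0,"y": 0,"z": -0.3,"spin": 0},{"fingers": 255,"x": 0,"y": 0,"z": -0.4,"spin": 0},{"fingers": 255,"x": 0,"y": 0,"z": -0.6,"spin": 0},{"fingers": 255,"x": 0,"y": 0,"z": -0.8,"spin": 0},{"fingers": 255,"x": 0,"y": 0,"z": -0.8,"spin": 0}]'

```text
time_s: 5.75
tool_pos: [512.7, 32.8, 161.6]
tcp_rot: [[0.001, 1.0, 0.004], [1.0, -0.001, 0.001], [0.001, 0.004, -1.0]]
ft_force: [0.2, 0.4, -1.6]
opening: 0.368
```

```bash
python3 -c "
from h import *
st();snap('c',(200,140,380,280),(270,130,460,260))"
```

```text
5.75 [ 0.1   0.69 -0.41  1.97  0.48  0.58 -0.64] [512.7  32.8 161.6] yaw(tool x) deg 89.93 [ 0.2  0.4 -1.6] 0.368
```

View pics/c_scene_c.png

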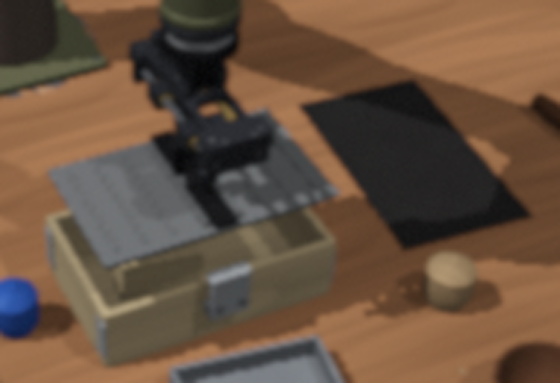

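Request:
drive_tool --commands '[{"fingers": 255,"x": 0.25,"y": -0.06,"z": 0,"spin": 0},{"fingers": 255,"x": 0.6,"y": -0.15,"z": 0,"spin": 0},{"fingers": 255,"x": 1,"y": -0.25,"z": 0,"spin": 0}]'

```text
time_s: 6.15
tool_pos: [490.8, 112.1, 158.6]
tcp_rot: [[0.003, 1.0, -0.001], [1.0, -0.003, -0.001], [-0.001, -0.001, -1.0]]
ft_force: [-0.3, -0.6, -2.1]
opening: 0.366
```

Request:
drive_tool --commands '[{"fingers": 255,"x": 0.4,"y": -0.1,"z": 0,"spin": 0},{"fingers": 255,"x": 0.8,"y": -0.2,"z": 0,"spin": 0},{"fingers": 255,"x": 1,"y": -0.25,"z": 0,"spin": 0}]'

```text
time_s: 6.45
tool_pos: [470.0, 196.2, 158.9]
tcp_rot: [[-0.003, 1.0, -0.001], [1.0, 0.003, 0.002], [0.002, -0.001, -1.0]]
ft_force: [-0.2, -0.4, -2.7]
opening: 0.366
```

Request:
drive_tool --commands '[{"fingers": 255,"x": 0.4,"y": -0.1,"z": 0,"spin": 0},{"fingers": 255,"x": 0.8,"y": -0.2,"z": 0,"spin": 0},{"fingers": 255,"x": 1,"y": -0.25,"z": 0,"spin": 0}]'

```text
time_s: 6.75
tool_pos: [449.9, 276.1, 158.8]
tcp_rot: [[-0.003, 1.0, -0.001], [1.0, 0.003, 0.002], [0.002, -0.001, -1.0]]
ft_force: [0.1, -0.3, -1.8]
opening: 0.367
```

Request:
drive_tool --commands '[{"fingers": 255,"x": 0.4,"y": -0.1,"z": 0,"spin": 0},{"fingers": 255,"x": 0.8,"y": -0.2,"z": 0,"spin": 0},{"fingers": 255,"x": 1,"y": -0.25,"z": 0,"spin": 0},{"fingers": 255,"x": 1,"y": -0.25,"z": 0,"spin": 0}]'

```text
time_s: 7.15
tool_pos: [430.1, 355.2, 159.0]
tcp_rot: [[-0.004, 1.0, -0.001], [1.0, 0.004, 0.001], [0.001, -0.001, -1.0]]
ft_force: [0.0, -0.1, -1.3]
opening: 0.364
```

Request:
drive_tool --commands '[{"fingers": 255,"x": 0.2,"y": 0,"z": 0,"spin": -0.04},{"fingers": 255,"x": 0.2,"y": 0,"z": 0,"spin": -0.08},{"fingers": 255,"x": 0.2,"y": 0,"z": 0,"spin": -0.12},{"fingers": 255,"x": 0.2,"y": 0,"z": 0,"spin": -0.165},{"fingers": 255,"x": 0.2,"y": 0,"z": 0,"spin": -0.21},{"fingers": 255,"x": 0.2,"y": 0,"z": 0,"spin": -0.255},{"fingers": 255,"x": 0.2,"y": 0,"z": 0,"spin": -0.3},{"fingers": 255,"x": 0.2,"y": 0,"z": 0,"spin": -0.345},{"fingers": 255,"x": 0.2,"y": 0,"z": 0,"spin": -0.39},{"fingers": 255,"x": 0.2,"y": 0,"z": 0,"spin": -0.435},{"fingers": 255,"x": 0.2,"y": 0,"z": 0,"spin": -0.478},{"fingers": 255,"x": 0.2,"y": 0,"z": 0,"spin": -0.478}]'

```text
time_s: 8.35
tool_pos: [432.7, 365.4, 158.4]
tcp_rot: [[-0.997, 0.072, -0.001], [0.072, 0.997, -0.003], [0.0, -0.003, -1.0]]
ft_force: [-0.1, -0.5, -2.2]
opening: 0.367
```

```bash
python3 -c "
from h import *
st();snap('d',(180,140,380,290),(290,110,480,260))"
```

```text
8.35 [-0.36  0.82 -0.76  1.8   0.75  0.84  0.01] [432.7 365.4 158.4] yaw(tool x) deg 175.86 [-0.1 -0.5 -2.2] 0.367
```

View pics/d_scene_c.png

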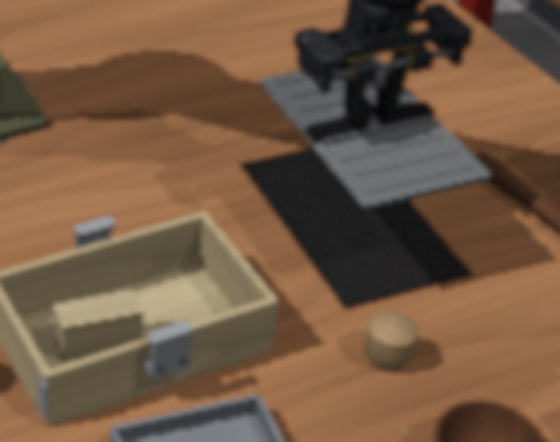

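View pics/d_top_c.png

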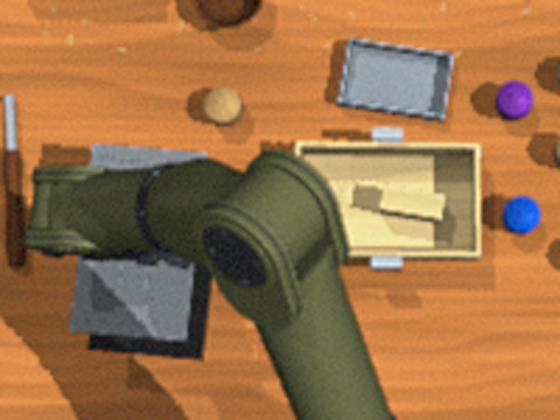

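Request:
drive_tool --commands '[{"fingers": 255,"x": 0.04,"y": 0.06,"z": 0.3,"spin": 0},{"fingers": 255,"x": 0.04,"y": 0.06,"z": 0.6,"spin": 0},{"fingers": 255,"x": 0.04,"y": 0.06,"z": 1,"spin": 0},{"fingers": 255,"x": 0.04,"y": 0.06,"z": 1,"spin": 0},{"fingers": 255,"x": 0.04,"y": 0.06,"z": 1,"spin": 0},{"fingers": 255,"x": 0.04,"y": 0.06,"z": 1,"spin": 0}]'

```text
time_s: 9.05
tool_pos: [429.4, 374.3, 81.0]
tcp_rot: [[-0.997, 0.071, 0.002], [0.071, 0.997, 0.002], [-0.001, 0.002, -1.0]]
ft_force: [-0.8, -0.3, -1.6]
opening: 0.367
```

```bash
python3 -c "
from h import *
st();snap('e',False,(290,110,480,260))"
```

```text
9.05 [-0.42  0.93 -0.66  1.84  0.88  0.69 -0.11] [429.4 374.3  81. ] yaw(tool x) deg 175.94 [-0.8 -0.3 -1.6] 0.367
```

View pics/e_scene_c.png

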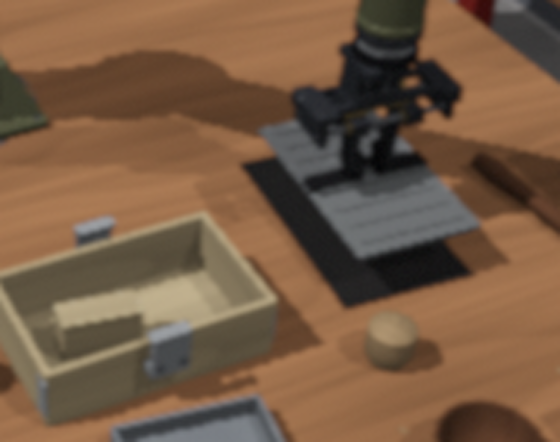

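Request:
drive_tool --commands '[{"fingers": 255,"x": 0,"y": -0.04,"z": 0.2,"spin": 0},{"fingers": 255,"x": 0,"y": -0.04,"z": 0.4,"spin": 0},{"fingers": 255,"x": 0,"y": -0.04,"z": 0.55,"spin": 0},{"fingers": 255,"x": 0,"y": -0.04,"z": 0.6,"spin": 0},{"fingers": 255,"x": 0,"y": -0.04,"z": 0.62,"spin": 0},{"fingers": 255,"x": 0,"y": -0.04,"z": 0.63,"spin": 0},{"fingers": 255,"x": 0,"y": -0.04,"z": 0.63,"spin": 0}]'

```text
time_s: 9.8
tool_pos: [428.7, 370.7, 29.4]
tcp_rot: [[-0.998, 0.07, 0.0], [0.07, 0.998, 0.001], [-0.0, 0.001, -1.0]]
ft_force: [-0.6, 0.1, -2.6]
opening: 0.365
```

```bash
python3 -c "
from h import *
st();snap('f',False,(290,110,480,260))"
```

```text
9.8 [-0.46  1.   -0.59  1.86  0.97  0.6  -0.18] [428.7 370.7  29.4] yaw(tool x) deg 175.99 [-0.6  0.1 -2.6] 0.365
```

View pics/f_scene_c.png

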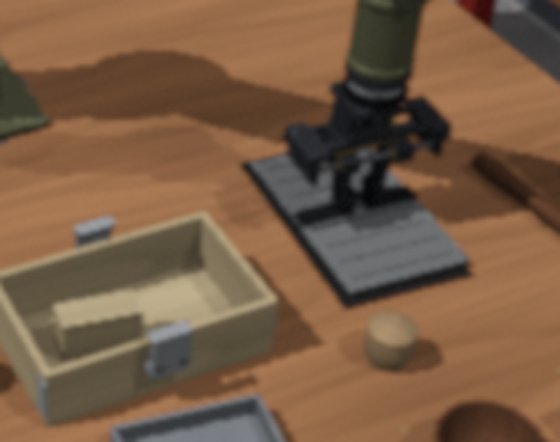

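Request:
drive_tool --commands '[{"fingers": 255,"x": 0,"y": 0,"z": 0.01,"spin": 0},{"fingers": 255,"x": 0,"y": 0,"z": 0.015,"spin": 0},{"fingers": 255,"x": 0,"y": 0,"z": 0.015,"spin": 0}]'

```text
time_s: 10.15
tool_pos: [428.8, 370.7, 28.7]
tcp_rot: [[-0.998, 0.07, 0.001], [0.07, 0.998, 0.001], [-0.001, 0.001, -1.0]]
ft_force: [0.4, -1.4, 5.7]
opening: 0.369
```

Request:
drive_tool --commands '[{"fingers": 150,"x": 0,"y": 0,"z": 0,"spin": 0},{"fingers": 100,"x": 0,"y": 0,"z": 0,"spin": 0},{"fingers": 0,"x": 0,"y": 0,"z": 0,"spin": 0},{"fingers": 0,"x": 0,"y": 0,"z": 0,"spin": 0},{"fingers": 0,"x": 0,"y": 0,"z": 0,"spin": 0},{"fingers": 0,"x": 0,"y": 0,"z": 0,"spin": 0}]'

```text
time_s: 10.75
tool_pos: [428.5, 370.1, 27.6]
tcp_rot: [[-0.998, 0.07, -0.0], [0.07, 0.998, -0.0], [0.0, -0.0, -1.0]]
ft_force: [0.2, 0.1, 0.3]
opening: 0.84
```

Request:
drive_tool --commands '[{"fingers": 0,"x": 0,"y": 0,"z": -0.2,"spin": 0},{"fingers": 0,"x": 0,"y": 0,"z": -0.6,"spin": 0},{"fingers": 0,"x": 0,"y": 0,"z": -1,"spin": 0}]'

```text
time_s: 11.05
tool_pos: [428.1, 370.2, 109.3]
tcp_rot: [[-0.998, 0.069, -0.001], [0.069, 0.998, -0.001], [0.001, -0.001, -1.0]]
ft_force: [0.4, 0.4, -0.8]
opening: 0.998
```

Request:
drive_tool --commands '[{"fingers": 0,"x": 0,"y": 0,"z": -0.5,"spin": 0},{"fingers": 0,"x": 0,"y": 0,"z": -1,"spin": 0},{"fingers": 0,"x": 0,"y": 0,"z": -1,"spin": 0}]'

```text
time_s: 11.35
tool_pos: [429.8, 373.5, 193.9]
tcp_rot: [[-0.998, 0.07, 0.006], [0.07, 0.998, 0.008], [-0.006, 0.009, -1.0]]
ft_force: [-0.9, 0.3, 0.4]
opening: 0.999
```

```bash
python3 -c "
from h import *
st();snap('g',(200,140,440,290),(290,110,480,260))"
```

```text
11.35 [-0.35  0.78 -0.8   1.78  0.7   0.89  0.04] [429.8 373.5 193.9] yaw(tool x) deg 176.0 [-0.9  0.3  0.4] 0.999
```

View pics/g_scene_c.png

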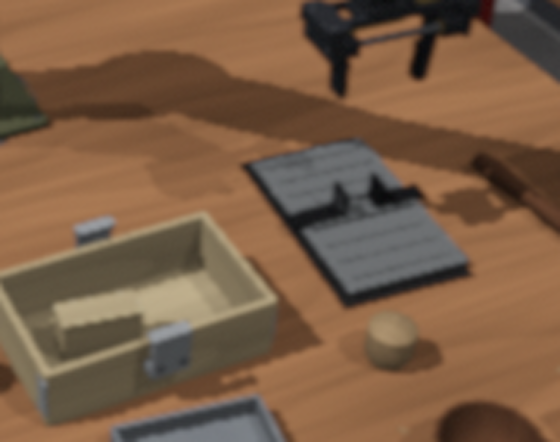

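View pics/g_top_c.png

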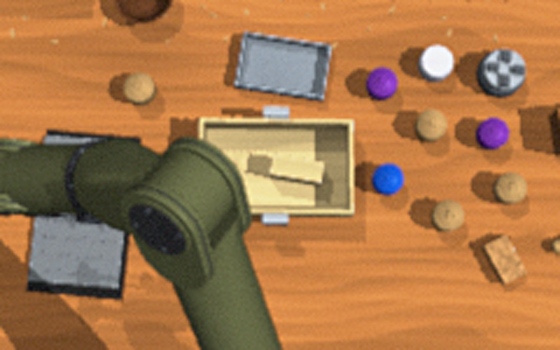

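```bash
python3 -c "
from h import *
a=cv2.imread('pics/g_top.png')[186:236,280:356];cv2.imwrite('pics/g1.png',cv2.resize(a,None,fx=8,fy=8,interpolation=cv2.INTER_CUBIC))
a=cv2.imread('pics/g_scene.png')[176:258,286:388];cv2.imwrite('pics/g2.png',cv2.resize(a,None,fx=7,fy=7,interpolation=cv2.INTER_CUBIC))
"
```

```text
(no output)
```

View pics/g1.png

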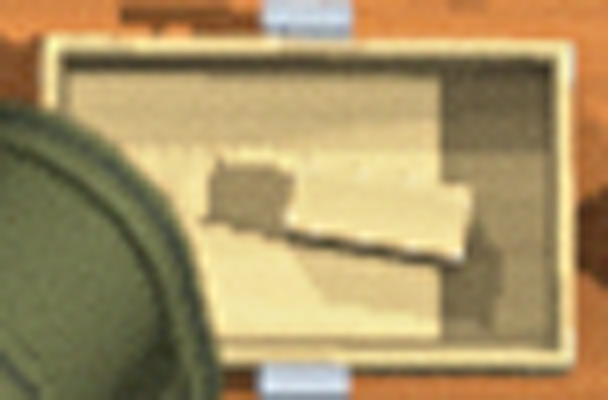

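View pics/g2.png

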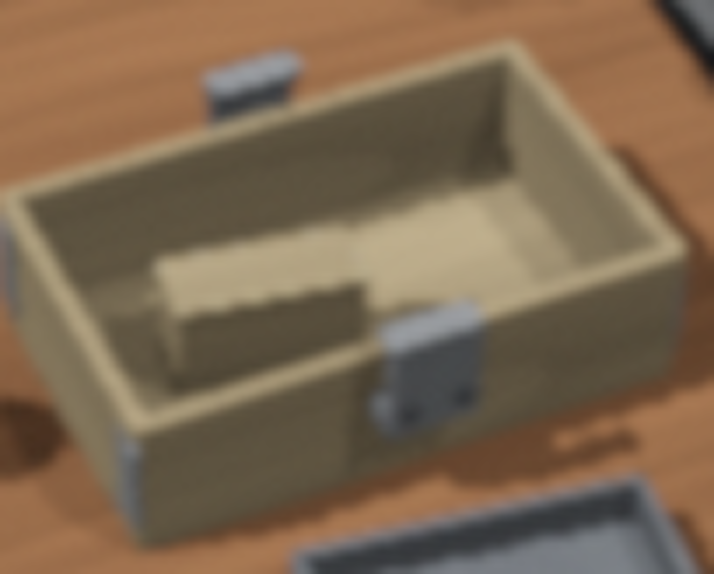

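```bash
python3 -c "
from h import *
f=lambda p,o,k:(np.array(p,float)+.5)/k-.5+o
T=f([[470,187],[462,258],[288,229],[296,158]],[280,186],8)
X=cast('top',T,62);print(X.round(1),X.mean(0))
S=f([[155,262],[178,318],[368,285]],[286,176],7)
Y=cast('scene',S,62);print(Y.round(1),((Y[0]+Y[2])/2).round(1))
# case rim top z=78 outer corners (top)
C=f([[42,36],[575,42],[575,372]],[280,186],8)
Z=cast('top',C,78);print(Z.round(1),(Z[0]+Z[2])/2)
C=f([[5,190],[140,432],[688,250],[510,40]],[286,176],7)
Z=cast('scene',C,78);print(Z.round(1),Z.mean(0))
I=f([[64,70],[556,68],[556,350]],[280,186],8)
# catches
C=f([[307,18],[305,380]],[280,186],8);print(cast('top',C,96.5).round(1))
"
```

```text
[[519.5 -51.7  62. ]
 [483.5 -48.   62. ]
 [496.9  39.6  62. ]
 [533.1  36.2  62. ]] [508.23507739  -5.98737661  62.        ]
[[481.3 -48.4  62. ]
 [518.6 -53.   62. ]
 [534.1  32.5  62. ]] [507.7  -7.9  62. ]
[[ 590.8  164.6   78. ]
 [ 591.6 -103.2   78. ]
 [ 425.5 -103.8   78. ]] [508.11840153  30.37749007  78.        ]
[[ 425.4  -98.2   78. ]
 [ 589.4 -100.1   78. ]
 [ 587.1  164.4   78. ]
 [ 423.9  161.1   78. ]] [506.44276949  31.83250936  78.        ]
[[598.3  31.4  96.5]
 [417.9  29.5  96.5]]
```

Request:
drive_tool --commands '[{"fingers": 0,"x": -0.1,"y": -0.5,"z": 0,"spin": 0.04},{"fingers": 0,"x": -0.2,"y": -1,"z": 0,"spin": 0.08},{"fingers": 0,"x": -0.2,"y": -1,"z": 0,"spin": 0.529},{"fingers": 0,"x": -0.2,"y": -1,"z": 0,"spin": 0.529},{"fingers": 0,"x": -0.2,"y": -1,"z": 0,"spin": 0.529},{"fingers": 0,"x": -0.2,"y": -1,"z": 0,"spin": 0.529},{"fingers": 0,"x": -0.2,"y": -1,"z": 0,"spin": 0.529},{"fingers": 0,"x": -0.2,"y": -1,"z": 0,"spin": 0.529},{"fingers": 0,"x": -0.2,"y": -1,"z": 0,"spin": 0.529},{"fingers": 0,"x": -0.2,"y": -1,"z": 0,"spin": 0.529},{"fingers": 0,"x": -0.2,"y": -1,"z": 0,"spin": 0.529},{"fingers": 0,"x": -0.2,"y": -1,"z": 0,"spin": 0.529}]'

```text
time_s: 12.65
tool_pos: [438.0, 288.6, 186.8]
tcp_rot: [[0.165, 0.986, -0.002], [0.986, -0.165, -0.002], [-0.003, -0.002, -1.0]]
ft_force: [0.1, 0.5, -0.7]
opening: 1.003
```

Request:
drive_tool --commands '[{"fingers": 0,"x": -0.5,"y": 0.14,"z": 0,"spin": 0},{"fingers": 0,"x": -1,"y": 0.28,"z": 0,"spin": 0}]'

```text
time_s: 12.85
tool_pos: [447.1, 206.6, 186.8]
tcp_rot: [[0.157, 0.988, -0.002], [0.988, -0.157, -0.001], [-0.001, -0.002, -1.0]]
ft_force: [1.6, -0.9, -0.1]
opening: 0.999
```

Request:
drive_tool --commands '[{"fingers": 0,"x": -0.5,"y": 0.14,"z": 0,"spin": 0},{"fingers": 0,"x": -1,"y": 0.28,"z": 0,"spin": 0}]'

```text
time_s: 13.05
tool_pos: [456.4, 122.3, 186.9]
tcp_rot: [[0.16, 0.987, -0.003], [0.987, -0.16, -0.001], [-0.002, -0.002, -1.0]]
ft_force: [0.6, 0.6, 0.3]
opening: 1.001
```

Request:
drive_tool --commands '[{"fingers": 0,"x": -0.5,"y": 0.14,"z": 0,"spin": 0},{"fingers": 0,"x": -1,"y": 0.28,"z": 0,"spin": 0},{"fingers": 0,"x": -1,"y": 0.28,"z": 0,"spin": 0},{"fingers": 0,"x": -1,"y": 0.28,"z": 0,"spin": 0}]'

```text
time_s: 13.45
tool_pos: [465.9, 40.5, 187.1]
tcp_rot: [[0.163, 0.987, -0.002], [0.987, -0.163, -0.0], [-0.001, -0.002, -1.0]]
ft_force: [-0.7, 0.9, 0.0]
opening: 1.0
```

```bash
cat >> h.py <<'E'
def go(x,y,z,yaw=None):
    "shift in drive units to reach world target (tool x yaw deg)"
    s=r.observe();R=s['tcp_rot'];th=np.arctan2(R[1,0],R[0,0]);c,sn=np.cos(th),np.sin(th)
    d=np.array([x,y])-s['tool_pos'][:2]
    u=[(c*d[0]+sn*d[1])/80,(sn*d[0]-c*d[1])/80,(s['tool_pos'][2]-z)/80]
    sp=0 if yaw is None else -(((yaw-np.degrees(th)+180)%360)-180)/180
    print('GO x,y,z,spin',np.round(u,3),round(sp,3))
E
python3 -c "
from h import *
st();go(508,-7,120,80.8)"
```

```text
13.45 [ 0.06  0.59 -0.38  2.07  0.41  0.55 -0.78] [465.9  40.5 187.1] yaw(tool x) deg 80.61 [-0.7  0.9  0. ] 1.0
GO x,y,z,spin [-0.5    0.616  0.838] -0.001
```

Request:
drive_tool --commands '[{"fingers": 0,"x": -0.5,"y": 0.62,"z": 0.2,"spin": 0},{"fingers": 0,"x": -0.5,"y": 0.62,"z": 0.6,"spin": 0},{"fingers": 0,"x": -0.5,"y": 0.62,"z": 0.84,"spin": 0},{"fingers": 0,"x": -0.5,"y": 0.62,"z": 0.84,"spin": 0}]'

```text
time_s: 13.85
tool_pos: [507.4, -4.3, 118.1]
tcp_rot: [[0.158, 0.987, -0.006], [0.987, -0.158, 0.0], [-0.001, -0.006, -1.0]]
ft_force: [-0.8, 0.4, -0.3]
opening: 1.003
```

```bash
python3 -c "
from h import *
st();go(508,-7,43,80.8);snap('i',False,(270,160,400,260))"
```

```text
13.85 [ 0.11  0.75 -0.31  2.01  0.49  0.46 -0.73] [507.4  -4.3 118.1] yaw(tool x) deg 80.91 [-0.8  0.4 -0.3] 1.003
GO x,y,z,spin [-0.033  0.013  0.939] 0.001
```

View pics/i_scene_c.png

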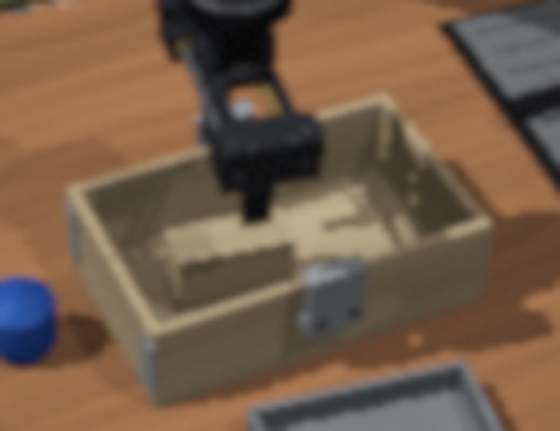

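Request:
drive_tool --commands '[{"fingers": 0,"x": -0.03,"y": 0.01,"z": 0.3,"spin": 0},{"fingers": 0,"x": -0.03,"y": 0.01,"z": 0.6,"spin": 0},{"fingers": 0,"x": -0.03,"y": 0.01,"z": 0.85,"spin": 0},{"fingers": 0,"x": -0.03,"y": 0.01,"z": 0.93,"spin": 0},{"fingers": 0,"x": -0.03,"y": 0.01,"z": 0.93,"spin": 0}]'

```text
time_s: 14.4
tool_pos: [509.7, -6.9, 46.6]
tcp_rot: [[0.158, 0.987, -0.0], [0.987, -0.158, 0.0], [0.0, -0.0, -1.0]]
ft_force: [-0.5, -0.2, -0.4]
opening: 1.0
```

Request:
drive_tool --commands '[{"fingers": 150,"x": -0.03,"y": 0,"z": 0,"spin": 0},{"fingers": 255,"x": -0.03,"y": 0,"z": 0,"spin": 0},{"fingers": 255,"x": -0.03,"y": 0,"z": 0,"spin": 0},{"fingers": 255,"x": -0.03,"y": 0,"z": 0,"spin": 0},{"fingers": 255,"x": -0.03,"y": 0,"z": 0,"spin": 0},{"fingers": 255,"x": -0.03,"y": 0,"z": 0,"spin": 0},{"fingers": 255,"x": -0.03,"y": 0,"z": 0,"spin": 0}]' --newtons 25

```text
time_s: 15.1
tool_pos: [509.0, -10.6, 46.3]
tcp_rot: [[0.16, 0.987, -0.001], [0.987, -0.16, -0.0], [-0.0, -0.001, -1.0]]
ft_force: [0.4, -1.0, -0.3]
opening: 0.411
```

Request:
drive_tool --commands '[{"fingers": 255,"x": 0,"y": 0,"z": -0.2,"spin": 0},{"fingers": 255,"x": 0,"y": 0,"z": -0.5,"spin": 0},{"fingers": 255,"x": 0,"y": 0,"z": -1,"spin": 0},{"fingers": 255,"x": 0,"y": 0,"z": -1,"spin": 0},{"fingers": 255,"x": 0,"y": 0,"z": -1,"spin": 0}]'

```text
time_s: 15.6
tool_pos: [509.7, -10.8, 126.8]
tcp_rot: [[0.161, 0.987, 0.002], [0.987, -0.161, -0.0], [0.0, 0.002, -1.0]]
ft_force: [-0.3, -0.8, -1.0]
opening: 0.409
```

```bash
python3 -c "
from h import *
st();snap('j',False,(270,140,400,260))
t=cv2.imread('pics/top0.png');ht=cv2.cvtColor(t,cv2.COLOR_BGR2HSV)
k=t[148:190,292:350];cv2.imwrite('pics/tray.png',cv2.resize(k,None,fx=10,fy=10,interpolation=cv2.INTER_CUBIC))
"
```

```text
15.6 [ 0.13  0.73 -0.33  2.01  0.49  0.48 -0.72] [509.7 -10.8 126.8] yaw(tool x) deg 80.74 [-0.3 -0.8 -1. ] 0.409
```

View pics/j_scene_c.png

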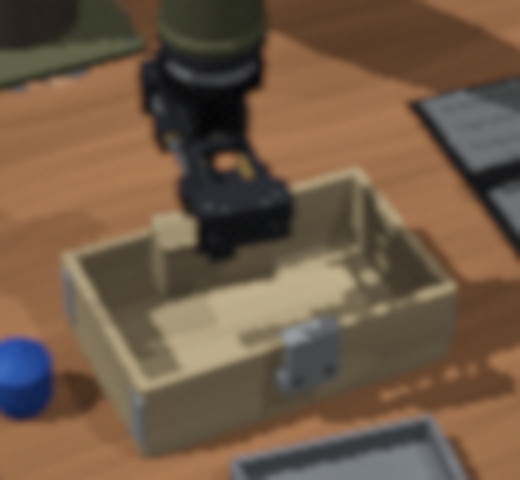

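View pics/tray.png

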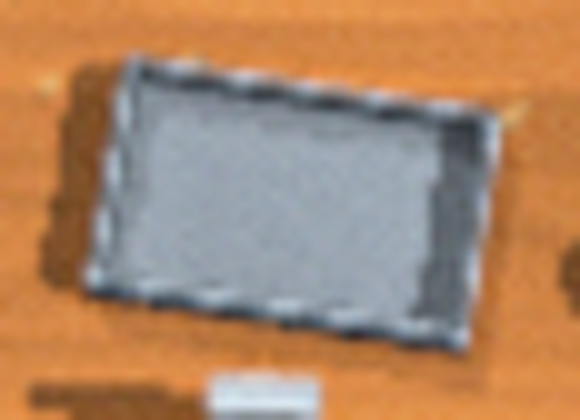

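```bash
python3 -c "
from h import *
f=lambda p,o,k:(np.array(p,float)+.5)/k-.5+o
T=f([[128,58],[498,108],[463,338],[88,286]],[292,148],10)
X=cast('top',T,30);print(X.round(1),X.mean(0).round(1))
d=X[0]-X[1];print(np.degrees(np.arctan2(d[1],d[0])));d=X[3]-X[2];print(np.degrees(np.arctan2(d[1],d[0])))
c=X.mean(0);go(c[0],c[1],127,82)
"
```

```text
[[757.6  91.3  30. ]
 [738.2 -63.9  30. ]
 [639.8 -50.1  30. ]
 [659.6 105.9  30. ]] [698.8  20.8  30. ]
82.8936083763058
82.75947034844441
GO x,y,z,spin [ 0.772  2.28  -0.014] -0.007
```

Request:
drive_tool --commands '[{"fingers": 255,"x": 0,"y": 0,"z": -0.3,"spin": 0},{"fingers": 255,"x": 0,"y": 0.1,"z": -0.55,"spin": 0},{"fingers": 255,"x": 0.1,"y": 0.5,"z": -0.55,"spin": 0},{"fingers": 255,"x": 0.25,"y": 1,"z": -0.55,"spin": 0}]'

```text
time_s: 16.05
tool_pos: [590.4, -4.7, 169.3]
tcp_rot: [[0.161, 0.987, -0.004], [0.987, -0.161, -0.002], [-0.002, -0.004, -1.0]]
ft_force: [0.1, 0.3, -1.7]
opening: 0.41
```

Request:
drive_tool --commands '[{"fingers": 255,"x": 0.15,"y": 0.5,"z": 0,"spin": -0.012},{"fingers": 255,"x": 0.3,"y": 1,"z": 0,"spin": -0.012},{"fingers": 255,"x": 0.3,"y": 1,"z": 0,"spin": -0.012},{"fingers": 255,"x": 0.3,"y": 1,"z": 0,"spin": -0.012}]'

```text
time_s: 16.45
tool_pos: [673.2, 7.4, 167.7]
tcp_rot: [[0.123, 0.992, -0.004], [0.992, -0.123, -0.001], [-0.001, -0.004, -1.0]]
ft_force: [-0.5, 0.1, -1.7]
opening: 0.408
```

```bash
python3 -c "
from h import *
st();go(698.5,18,100,82.8)"
```

```text
16.45 [ 0.13  0.86 -0.42  1.46  0.4   0.91 -0.53] [673.2   7.4 167.7] yaw(tool x) deg 82.95 [-0.5  0.1 -1.7] 0.408
GO x,y,z,spin [0.17  0.298 0.846] 0.001
```

Request:
drive_tool --commands '[{"fingers": 255,"x": 0.17,"y": 0.3,"z": 0.2,"spin": 0},{"fingers": 255,"x": 0.17,"y": 0.3,"z": 0.5,"spin": 0},{"fingers": 255,"x": 0.17,"y": 0.3,"z": 0.85,"spin": 0},{"fingers": 255,"x": 0.17,"y": 0.3,"z": 0.85,"spin": 0},{"fingers": 255,"x": 0.17,"y": 0.3,"z": 0.85,"spin": 0}]'

```text
time_s: 16.95
tool_pos: [698.2, 17.4, 101.8]
tcp_rot: [[0.123, 0.992, -0.003], [0.992, -0.123, -0.001], [-0.001, -0.003, -1.0]]
ft_force: [-0.0, -0.0, -0.6]
opening: 0.407
```

```bash
python3 -c "
from h import *
st();go(698.5,18,46,82.8);snap('k',(280,130,380,230),(300,200,420,290))"
```

```text
16.95 [ 0.1   0.97 -0.39  1.41  0.44  0.85 -0.55] [698.2  17.4 101.8] yaw(tool x) deg 82.95 [-0.  -0.  -0.6] 0.407
GO x,y,z,spin [0.008 0.003 0.697] 0.001
```

View pics/k_scene_c.png

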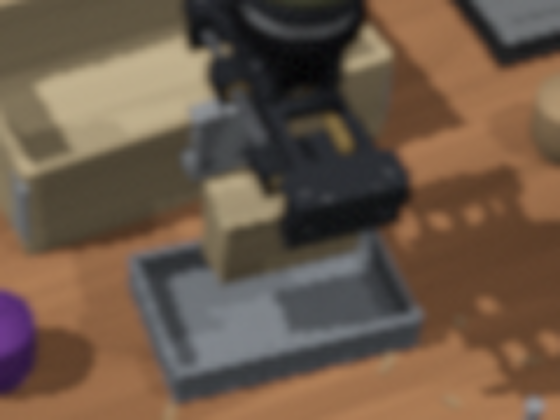

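Request:
drive_tool --commands '[{"fingers": 255,"x": 0,"y": 0,"z": 0.2,"spin": 0},{"fingers": 255,"x": 0,"y": 0,"z": 0.5,"spin": 0},{"fingers": 255,"x": 0,"y": 0,"z": 0.64,"spin": 0},{"fingers": 255,"x": 0,"y": 0,"z": 0.7,"spin": 0},{"fingers": 255,"x": 0,"y": 0,"z": 0.7,"spin": 0},{"fingers": 255,"x": 0,"y": 0,"z": 0.7,"spin": 0}]'

```text
time_s: 17.65
tool_pos: [700.4, 17.9, 46.9]
tcp_rot: [[0.123, 0.992, 0.001], [0.992, -0.123, 0.0], [0.0, 0.001, -1.0]]
ft_force: [-0.6, 0.1, -0.8]
opening: 0.407
```

Request:
drive_tool --commands '[{"fingers": 100,"x": 0,"y": 0,"z": 0,"spin": 0},{"fingers": 80,"x": 0,"y": 0,"z": 0,"spin": 0},{"fingers": 60,"x": 0,"y": 0,"z": 0,"spin": 0},{"fingers": 60,"x": 0,"y": 0,"z": 0,"spin": 0}]'

```text
time_s: 18.05
tool_pos: [700.0, 17.8, 46.6]
tcp_rot: [[0.123, 0.992, 0.001], [0.992, -0.123, -0.0], [0.0, 0.001, -1.0]]
ft_force: [-0.1, -0.4, 0.8]
opening: 0.753
```

Request:
drive_tool --commands '[{"fingers": 60,"x": 0,"y": 0,"z": -0.4,"spin": 0},{"fingers": 0,"x": 0,"y": 0,"z": -1,"spin": 0},{"fingers": 0,"x": 0,"y": 0,"z": -1,"spin": 0}]'

```text
time_s: 18.35
tool_pos: [704.5, 18.9, 133.3]
tcp_rot: [[0.124, 0.992, 0.013], [0.992, -0.124, 0.002], [0.004, 0.012, -1.0]]
ft_force: [1.3, 0.6, 2.3]
opening: 0.919
```

Request:
drive_tool --commands '[{"fingers": 0,"x": -0.5,"y": -0.5,"z": -0.5,"spin": 0},{"fingers": 0,"x": -1,"y": -0.6,"z": -0.7,"spin": 0},{"fingers": 0,"x": -1,"y": -0.6,"z": -0.7,"spin": 0}]'

```text
time_s: 18.65
tool_pos: [641.3, -62.4, 184.5]
tcp_rot: [[0.129, 0.992, 0.002], [0.992, -0.129, -0.006], [-0.005, 0.002, -1.0]]
ft_force: [0.8, -1.5, -0.7]
opening: 1.002
```

```bash
python3 -c "
from h import *
st();snap('l',(200,140,440,290),(180,180,450,300))"
```

```text
18.65 [ 0.25  0.8  -0.43  1.55  0.41  0.88 -0.46] [641.3 -62.4 184.5] yaw(tool x) deg 82.58 [ 0.8 -1.5 -0.7] 1.002
```

View pics/l_scene_c.png

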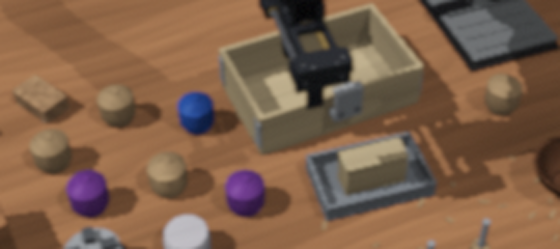

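View pics/l_top_c.png

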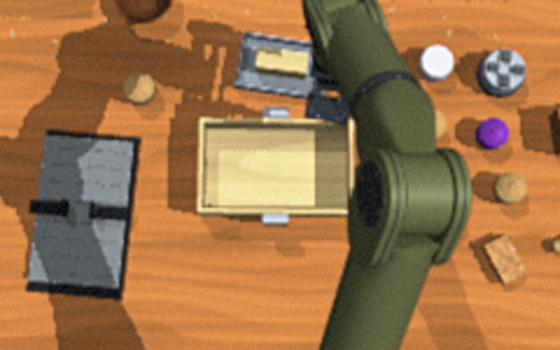

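```bash
cat >> h.py <<'E'
def pots(tag,do=True):
    if do: snap(tag)
    t=cv2.imread(f'pics/{tag}_top.png');s=cv2.imread(f'pics/{tag}_scene.png')
    mt,ms=potmasks(t,s)
    for b in blobs(t,mt,60,230,(200,150,460,270)): print('T',b[2][4],b[3].round(1),cast('top',b[3],32.5)[0].round(1))
    for b in blobs(s,ms,180,500,(180,180,460,300)): print('S',b[2][4],b[3].round(1),cast('scene',b[3],32.5)[0].round(1))
E
python3 -c "
from h import *
pots('l',False);go(591.3,-242.8,130,90)"
```

```text
T 197 [320.3 166.5] [701.4  23.7  32.5]
T 147 [259.5 177.5] [651.  275.1  32.5]
T 67 [387.5 192.7] [ 594.3 -255.    32.5]
T 150 [418.3 220.3] [ 481.8 -379.8   32.5]
T 142 [448.  242.8] [ 391.8 -498.2   32.5]
T 197 [415.9 250.8] [ 357.7 -367.5   32.5]
S 284 [421.9 224.6] [649.7 272.   32.5]
S 353 [199.  226.6] [ 369.5 -371.3   32.5]
S 298 [235.6 230.2] [ 431.8 -271.4   32.5]
S 337 [203.9 251.9] [ 480.6 -380.8   32.5]
S 353 [260.1 263.3] [ 590.4 -243.6   32.5]
GO x,y,z,spin [-2.361 -0.34   0.667] -0.041
```

Request:
drive_tool --commands '[{"fingers": 0,"x": -0.5,"y": -0.15,"z": 0,"spin": -0.041},{"fingers": 0,"x": -1,"y": -0.2,"z": 0,"spin": -0.041},{"fingers": 0,"x": -1,"y": -0.2,"z": 0,"spin": -0.041}]'

```text
time_s: 19.05
tool_pos: [615.1, -139.8, 180.8]
tcp_rot: [[0.002, 1.0, -0.003], [1.0, -0.002, -0.005], [-0.005, -0.003, -1.0]]
ft_force: [-0.4, -1.0, -1.1]
opening: 1.002
```

Request:
drive_tool --commands '[{"fingers": 0,"x": -0.5,"y": -0.15,"z": 0,"spin": 0},{"fingers": 0,"x": -1,"y": -0.3,"z": 0.2,"spin": 0},{"fingers": 0,"x": -1,"y": -0.3,"z": 0.5,"spin": 0},{"fingers": 0,"x": -1,"y": -0.3,"z": 0.5,"spin": 0}]'

```text
time_s: 19.45
tool_pos: [591.2, -212.5, 138.7]
tcp_rot: [[-0.005, 1.0, -0.006], [1.0, 0.005, 0.003], [0.003, -0.006, -1.0]]
ft_force: [0.4, 0.5, 0.4]
opening: 0.998
```

```bash
python3 -c "
from h import *
st();go(591,-243,85,90)"
```

```text
19.45 [ 0.52  0.85 -0.47  1.63  0.5   0.79 -0.16] [ 591.2 -212.5  138.7] yaw(tool x) deg 90.27 [0.4 0.5 0.4] 0.998
GO x,y,z,spin [-0.381 -0.004  0.672] 0.001
```

Request:
drive_tool --commands '[{"fingers": 0,"x": -0.34,"y": 0,"z": 0,"spin": 0},{"fingers": 0,"x": -0.34,"y": 0,"z": 0.3,"spin": 0},{"fingers": 0,"x": -0.34,"y": 0,"z": 0.6,"spin": 0},{"fingers": 0,"x": -0.34,"y": 0,"z": 0.67,"spin": 0},{"fingers": 0,"x": -0.34,"y": 0,"z": 0.67,"spin": 0}]'

```text
time_s: 19.95
tool_pos: [593.9, -237.9, 88.4]
tcp_rot: [[-0.008, 1.0, -0.0], [1.0, 0.008, 0.002], [0.002, -0.0, -1.0]]
ft_force: [0.1, -0.4, 0.0]
opening: 0.999
```

```bash
python3 -c "
from h import *
st();go(591,-243,33,90);snap('m',False,(200,210,320,310))"
```

```text
19.95 [ 0.54  0.93 -0.44  1.62  0.54  0.72 -0.15] [ 593.9 -237.9   88.4] yaw(tool x) deg 90.48 [ 0.1 -0.4  0. ] 0.999
GO x,y,z,spin [-0.064 -0.037  0.693] 0.003
```

View pics/m_scene_c.png

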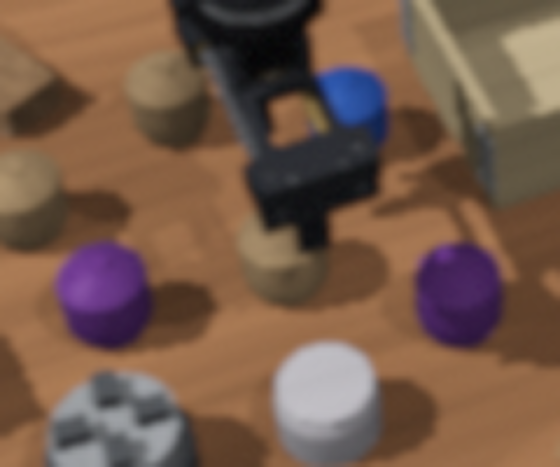

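Request:
drive_tool --commands '[{"fingers": 0,"x": -0.06,"y": -0.03,"z": 0,"spin": 0},{"fingers": 0,"x": -0.06,"y": -0.03,"z": 0.3,"spin": 0},{"fingers": 0,"x": -0.06,"y": -0.03,"z": 0.6,"spin": 0},{"fingers": 0,"x": -0.06,"y": -0.03,"z": 0.71,"spin": 0},{"fingers": 0,"x": -0.06,"y": -0.03,"z": 0.71,"spin": 0},{"fingers": 60,"x": -0.06,"y": -0.03,"z": 0.71,"spin": 0}]' --newtons 12

```text
time_s: 20.6
tool_pos: [591.6, -245.4, 33.1]
tcp_rot: [[-0.005, 1.0, 0.002], [1.0, 0.005, -0.0], [-0.0, 0.002, -1.0]]
ft_force: [0.4, -0.2, 0.6]
opening: 0.932
```

Request:
drive_tool --commands '[{"fingers": 80,"x": 0,"y": 0,"z": 0,"spin": 0},{"fingers": 120,"x": 0,"y": 0,"z": 0,"spin": 0},{"fingers": 120,"x": 0,"y": 0,"z": 0,"spin": 0},{"fingers": 120,"x": 0,"y": 0,"z": 0,"spin": 0},{"fingers": 120,"x": 0,"y": 0,"z": 0,"spin": 0}]'

```text
time_s: 21.1
tool_pos: [591.0, -245.4, 32.4]
tcp_rot: [[-0.005, 1.0, 0.001], [1.0, 0.005, -0.0], [-0.0, 0.001, -1.0]]
ft_force: [0.4, -0.3, 4.4]
opening: 0.608
```

Request:
drive_tool --commands '[{"fingers": 120,"x": 0,"y": 0,"z": -0.2,"spin": 0},{"fingers": 120,"x": 0,"y": 0,"z": -0.6,"spin": 0},{"fingers": 120,"x": 0,"y": 0,"z": -1,"spin": 0}]'

```text
time_s: 21.4
tool_pos: [590.3, -245.0, 113.1]
tcp_rot: [[-0.006, 1.0, -0.001], [1.0, 0.006, 0.001], [0.001, -0.001, -1.0]]
ft_force: [0.6, -0.1, -0.7]
opening: 0.611
```

Request:
drive_tool --commands '[{"fingers": 120,"x": 0.3,"y": -0.05,"z": -0.5,"spin": 0},{"fingers": 120,"x": 0.7,"y": -0.15,"z": -0.5,"spin": 0},{"fingers": 120,"x": 1,"y": -0.22,"z": -0.5,"spin": 0}]'

```text
time_s: 21.7
tool_pos: [573.3, -163.5, 154.5]
tcp_rot: [[-0.006, 1.0, 0.004], [1.0, 0.006, 0.0], [0.0, 0.004, -1.0]]
ft_force: [-0.4, 0.3, -0.8]
opening: 0.614
```

Request:
drive_tool --commands '[{"fingers": 120,"x": 0.5,"y": -0.11,"z": 0,"spin": 0},{"fingers": 120,"x": 1,"y": -0.22,"z": 0,"spin": 0}]'

```text
time_s: 21.9
tool_pos: [554.4, -84.8, 152.9]
tcp_rot: [[-0.004, 1.0, 0.001], [1.0, 0.004, -0.0], [-0.0, 0.001, -1.0]]
ft_force: [1.2, 0.6, -0.7]
opening: 0.612
```

Request:
drive_tool --commands '[{"fingers": 120,"x": 0.5,"y": -0.11,"z": 0,"spin": 0},{"fingers": 120,"x": 1,"y": -0.22,"z": 0,"spin": 0},{"fingers": 120,"x": 1,"y": -0.22,"z": 0,"spin": 0}]'

```text
time_s: 22.2
tool_pos: [535.7, 2.6, 153.4]
tcp_rot: [[-0.017, 1.0, 0.001], [1.0, 0.017, 0.005], [0.005, 0.001, -1.0]]
ft_force: [0.6, -0.1, -0.2]
opening: 0.61
```

```bash
python3 -c "
from h import *
st();go(524,60.5,110,90);snap('n',False,(230,140,420,280))"
```

```text
22.2 [ 0.17  0.72 -0.43  1.91  0.49  0.61 -0.55] [535.7   2.6 153.4] yaw(tool x) deg 90.96 [ 0.6 -0.1 -0.2] 0.61
GO x,y,z,spin [ 0.726 -0.134  0.542] 0.005
```

View pics/n_scene_c.png

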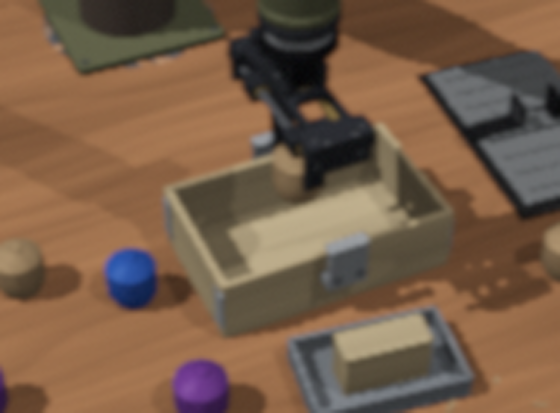

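Request:
drive_tool --commands '[{"fingers": 120,"x": 0.4,"y": -0.07,"z": 0,"spin": 0},{"fingers": 120,"x": 0.74,"y": -0.13,"z": 0,"spin": 0},{"fingers": 120,"x": 0.74,"y": -0.13,"z": 0.3,"spin": 0},{"fingers": 120,"x": 0.74,"y": -0.13,"z": 0.5,"spin": 0},{"fingers": 120,"x": 0.74,"y": -0.13,"z": 0.5,"spin": 0}]'

```text
time_s: 22.75
tool_pos: [525.1, 51.7, 110.7]
tcp_rot: [[-0.004, 1.0, -0.003], [1.0, 0.004, -0.002], [-0.002, -0.003, -1.0]]
ft_force: [-0.2, -0.6, -0.5]
opening: 0.612
```

```bash
python3 -c "
from h import *
st();go(524,60.5,39,90)"
```

```text
22.75 [ 0.02  0.78 -0.35  1.96  0.53  0.5  -0.7 ] [525.1  51.7 110.7] yaw(tool x) deg 90.23 [-0.2 -0.6 -0.5] 0.612
GO x,y,z,spin [ 0.11  -0.013  0.896] 0.001
```

Request:
drive_tool --commands '[{"fingers": 120,"x": 0.1,"y": -0.01,"z": 0,"spin": 0},{"fingers": 120,"x": 0.1,"y": -0.01,"z": 0.3,"spin": 0},{"fingers": 120,"x": 0.1,"y": -0.01,"z": 0.6,"spin": 0},{"fingers": 120,"x": 0.1,"y": -0.01,"z": 0.8,"spin": 0},{"fingers": 120,"x": 0.1,"y": -0.01,"z": 0.88,"spin": 0},{"fingers": 120,"x": 0.1,"y": -0.01,"z": 0.89,"spin": 0},{"fingers": 120,"x": 0.1,"y": -0.01,"z": 0.89,"spin": 0}]'

```text
time_s: 23.45
tool_pos: [525.9, 61.7, 41.6]
tcp_rot: [[-0.005, 1.0, 0.002], [1.0, 0.005, 0.0], [0.0, 0.002, -1.0]]
ft_force: [-0.4, -0.4, -0.8]
opening: 0.61
```

Request:
drive_tool --commands '[{"fingers": 80,"x": 0,"y": 0,"z": 0,"spin": 0},{"fingers": 60,"x": 0,"y": 0,"z": 0,"spin": 0},{"fingers": 55,"x": 0,"y": 0,"z": 0,"spin": 0}]'

```text
time_s: 23.75
tool_pos: [525.5, 61.6, 41.3]
tcp_rot: [[-0.005, 1.0, 0.001], [1.0, 0.005, 0.0], [0.0, 0.001, -1.0]]
ft_force: [-0.6, -0.3, 0.3]
opening: 0.783
```

Request:
drive_tool --commands '[{"fingers": 55,"x": 0,"y": 0,"z": -0.3,"spin": 0},{"fingers": 55,"x": 0,"y": 0,"z": -0.7,"spin": 0},{"fingers": 0,"x": 0,"y": 0,"z": -1,"spin": 0}]'

```text
time_s: 24.05
tool_pos: [525.3, 61.6, 122.3]
tcp_rot: [[-0.005, 1.0, 0.001], [1.0, 0.005, 0.0], [0.0, 0.001, -1.0]]
ft_force: [0.9, 0.1, 0.4]
opening: 0.855
```

Request:
drive_tool --commands '[{"fingers": 0,"x": 0.3,"y": 0.3,"z": -0.4,"spin": 0},{"fingers": 0,"x": 0.7,"y": 0.5,"z": -0.4,"spin": 0},{"fingers": 0,"x": 1,"y": 0.7,"z": -0.4,"spin": 0}]'

```text
time_s: 24.35
tool_pos: [582.0, 143.9, 154.6]
tcp_rot: [[-0.006, 1.0, 0.003], [1.0, 0.006, 0.002], [0.002, 0.003, -1.0]]
ft_force: [0.2, 0.3, 0.1]
opening: 1.0
```

```bash
python3 -c "
from h import *
st();pots('o');snap('o',(200,140,440,290),(180,140,450,300));go(650,273.5,120,90)"
```

```text
24.35 [-0.08  0.79 -0.42  1.72  0.45  0.73 -0.72] [582.  143.9 154.6] yaw(tool x) deg 90.32 [0.2 0.3 0.1] 1.0
T 192 [320.2 166.5] [701.5  23.9  32.5]
T 143 [259.5 177.7] [650.3 274.9  32.5]
T 149 [418.4 220.2] [ 482.  -380.    32.5]
T 149 [391.5 232.1] [ 431.9 -269.8   32.5]
T 146 [447.9 242.8] [ 391.6 -497.8   32.5]
T 200 [415.6 250.6] [ 358.2 -366.2   32.5]
S 283 [422.1 224.6] [650.  272.4  32.5]
S 346 [198.9 226.5] [ 369.3 -371.4   32.5]
S 295 [235.5 230.1] [ 431.7 -271.4   32.5]
S 339 [203.9 251.9] [ 480.4 -380.8   32.5]
GO x,y,z,spin [1.639 0.881 0.407] 0.002
```

View pics/o_scene_c.png

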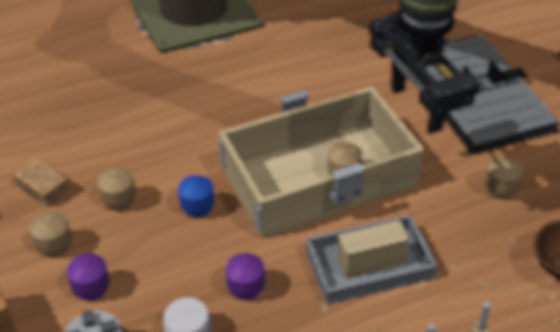

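Request:
drive_tool --commands '[{"fingers": 0,"x": 0.5,"y": 0.25,"z": 0,"spin": 0},{"fingers": 0,"x": 1,"y": 0.5,"z": 0,"spin": 0}]'

```text
time_s: 24.75
tool_pos: [620.4, 218.8, 152.4]
tcp_rot: [[-0.001, 1.0, -0.002], [1.0, 0.001, -0.004], [-0.004, -0.002, -1.0]]
ft_force: [0.9, 0.6, 0.8]
opening: 0.997
```

Request:
drive_tool --commands '[{"fingers": 0,"x": 0.4,"y": 0.25,"z": 0.1,"spin": 0},{"fingers": 0,"x": 0.62,"y": 0.37,"z": 0.4,"spin": 0},{"fingers": 0,"x": 0.62,"y": 0.37,"z": 0.7,"spin": 0},{"fingers": 0,"x": 0.62,"y": 0.37,"z": 0.8,"spin": 0},{"fingers": 0,"x": 0.62,"y": 0.37,"z": 0.8,"spin": 0}]'

```text
time_s: 25.25
tool_pos: [648.5, 269.1, 87.1]
tcp_rot: [[-0.004, 1.0, -0.003], [1.0, 0.004, -0.004], [-0.004, -0.003, -1.0]]
ft_force: [-0.2, -0.3, -0.3]
opening: 0.999
```

```bash
python3 -c "
from h import *
st();go(650.3,273.5,32,90);snap('p',False,(360,170,480,270))"
```

```text
25.25 [-0.27  0.99 -0.39  1.4   0.44  0.84 -0.8 ] [648.5 269.1  87.1] yaw(tool x) deg 90.24 [-0.2 -0.3 -0.3] 0.999
GO x,y,z,spin [0.055 0.023 0.688] 0.001
```

View pics/p_scene_c.png

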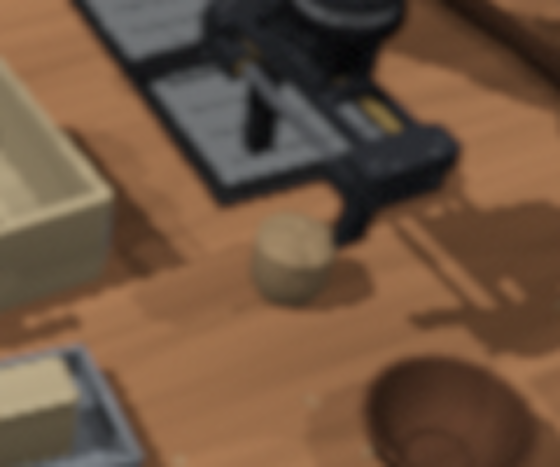

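Request:
drive_tool --commands '[{"fingers": 0,"x": 0.05,"y": 0.02,"z": 0,"spin": 0},{"fingers": 0,"x": 0.05,"y": 0.02,"z": 0.3,"spin": 0},{"fingers": 0,"x": 0.05,"y": 0.02,"z": 0.6,"spin": 0},{"fingers": 0,"x": 0.05,"y": 0.02,"z": 0.7,"spin": 0},{"fingers": 0,"x": 0.05,"y": 0.02,"z": 0.7,"spin": 0},{"fingers": 60,"x": 0.05,"y": 0.02,"z": 0.7,"spin": 0}]'

```text
time_s: 25.9
tool_pos: [652.1, 276.3, 34.2]
tcp_rot: [[-0.005, 1.0, 0.002], [1.0, 0.005, 0.001], [0.001, 0.002, -1.0]]
ft_force: [-0.0, -0.9, 0.5]
opening: 0.938
```

Request:
drive_tool --commands '[{"fingers": 80,"x": 0,"y": 0,"z": 0,"spin": 0},{"fingers": 120,"x": 0,"y": 0,"z": 0,"spin": 0},{"fingers": 120,"x": 0,"y": 0,"z": 0,"spin": 0},{"fingers": 120,"x": 0,"y": 0,"z": 0,"spin": 0},{"fingers": 120,"x": 0,"y": 0,"z": 0,"spin": 0}]'

```text
time_s: 26.4
tool_pos: [651.3, 276.0, 33.2]
tcp_rot: [[-0.005, 1.0, 0.0], [1.0, 0.005, 0.0], [0.0, 0.0, -1.0]]
ft_force: [-0.7, 0.6, 4.4]
opening: 0.606
```

Request:
drive_tool --commands '[{"fingers": 120,"x": 0,"y": 0,"z": -0.2,"spin": 0},{"fingers": 120,"x": 0,"y": 0,"z": -0.6,"spin": 0},{"fingers": 120,"x": 0,"y": 0,"z": -1,"spin": 0}]'

```text
time_s: 26.7
tool_pos: [650.8, 275.7, 113.8]
tcp_rot: [[-0.006, 1.0, -0.001], [1.0, 0.006, -0.0], [-0.0, -0.001, -1.0]]
ft_force: [0.3, -0.7, -1.9]
opening: 0.609
```

```bash
python3 -c "
from h import *
st();go(496,118.5,150,90);snap('q',False,(360,150,480,270))"
```

```text
26.7 [-0.28  0.97 -0.4   1.38  0.43  0.89 -0.79] [650.8 275.7 113.8] yaw(tool x) deg 90.32 [ 0.3 -0.7 -1.9] 0.609
GO x,y,z,spin [-1.954 -1.945 -0.452] 0.002
```

View pics/q_scene_c.png

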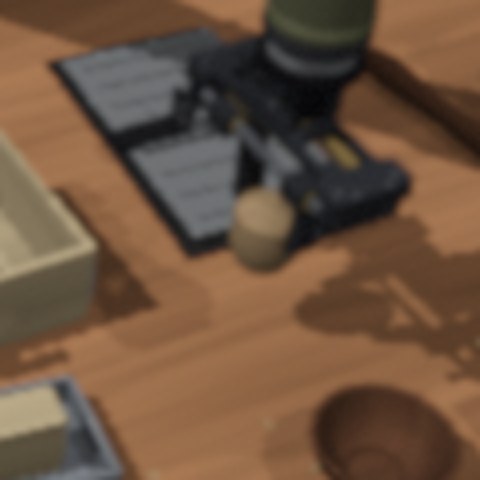

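Request:
drive_tool --commands '[{"fingers": 120,"x": -0.3,"y": -0.3,"z": -0.3,"spin": 0},{"fingers": 120,"x": -0.6,"y": -0.6,"z": -0.5,"spin": 0},{"fingers": 120,"x": -1,"y": -1,"z": -0.5,"spin": 0}]'

```text
time_s: 27.05
tool_pos: [573.2, 197.0, 155.9]
tcp_rot: [[-0.006, 1.0, 0.007], [1.0, 0.006, 0.004], [0.004, 0.007, -1.0]]
ft_force: [0.1, 0.5, -1.4]
opening: 0.608
```

Request:
drive_tool --commands '[{"fingers": 120,"x": -0.3,"y": -0.3,"z": 0,"spin": 0},{"fingers": 120,"x": -0.6,"y": -0.6,"z": 0,"spin": 0},{"fingers": 120,"x": -0.93,"y": -0.93,"z": 0,"spin": 0},{"fingers": 120,"x": -0.93,"y": -0.93,"z": 0.2,"spin": 0},{"fingers": 120,"x": -0.93,"y": -0.93,"z": 0.5,"spin": 0},{"fingers": 120,"x": -0.93,"y": -0.93,"z": 0.5,"spin": 0}]'

```text
time_s: 27.65
tool_pos: [496.5, 120.0, 111.6]
tcp_rot: [[-0.005, 1.0, -0.003], [1.0, 0.005, -0.002], [-0.001, -0.003, -1.0]]
ft_force: [0.5, -0.3, -1.0]
opening: 0.61
```

```bash
python3 -c "
from h import *
st();go(496,118.5,39.5,90)"
```

```text
27.65 [-0.13  0.76 -0.33  2.01  0.54  0.46 -0.85] [496.5 120.  111.6] yaw(tool x) deg 90.31 [ 0.5 -0.3 -1. ] 0.61
GO x,y,z,spin [-0.018 -0.006  0.902] 0.002
```

Request:
drive_tool --commands '[{"fingers": 120,"x": -0.02,"y": 0,"z": 0.3,"spin": 0},{"fingers": 120,"x": -0.02,"y": 0,"z": 0.6,"spin": 0},{"fingers": 120,"x": -0.02,"y": 0,"z": 0.8,"spin": 0},{"fingers": 120,"x": -0.02,"y": 0,"z": 0.9,"spin": 0},{"fingers": 120,"x": -0.02,"y": 0,"z": 0.92,"spin": 0},{"fingers": 120,"x": -0.02,"y": 0,"z": 0.92,"spin": 0}]'

```text
time_s: 28.25
tool_pos: [498.2, 119.3, 39.8]
tcp_rot: [[-0.006, 1.0, 0.001], [1.0, 0.006, 0.0], [0.0, 0.001, -1.0]]
ft_force: [0.3, -0.9, -0.3]
opening: 0.61
```

Request:
drive_tool --commands '[{"fingers": 80,"x": 0,"y": 0,"z": 0,"spin": 0},{"fingers": 60,"x": 0,"y": 0,"z": 0,"spin": 0},{"fingers": 55,"x": 0,"y": 0,"z": 0,"spin": 0}]'

```text
time_s: 28.55
tool_pos: [498.0, 119.1, 39.7]
tcp_rot: [[-0.005, 1.0, 0.001], [1.0, 0.005, 0.0], [0.0, 0.001, -1.0]]
ft_force: [-0.0, -0.2, -0.5]
opening: 0.78
```

Request:
drive_tool --commands '[{"fingers": 55,"x": 0,"y": 0,"z": -0.3,"spin": 0},{"fingers": 55,"x": 0,"y": 0,"z": -0.7,"spin": 0},{"fingers": 0,"x": 0,"y": 0,"z": -1,"spin": 0}]'

```text
time_s: 28.85
tool_pos: [497.7, 119.0, 120.7]
tcp_rot: [[-0.005, 1.0, 0.001], [1.0, 0.005, 0.0], [0.0, 0.001, -1.0]]
ft_force: [1.2, -0.3, -1.3]
opening: 0.85
```

Request:
drive_tool --commands '[{"fingers": 0,"x": -0.3,"y": 0,"z": -0.4,"spin": 0},{"fingers": 0,"x": -0.7,"y": 0,"z": -0.4,"spin": 0},{"fingers": 0,"x": -1,"y": 0,"z": -0.4,"spin": 0}]'

```text
time_s: 29.15
tool_pos: [498.5, 37.0, 152.4]
tcp_rot: [[-0.004, 1.0, 0.002], [1.0, 0.004, -0.001], [-0.001, 0.002, -1.0]]
ft_force: [0.3, -0.4, -0.7]
opening: 1.001
```

Request:
drive_tool --commands '[{"fingers": 0,"x": -0.5,"y": -0.1,"z": 0,"spin": 0},{"fingers": 0,"x": -1,"y": -0.2,"z": 0,"spin": 0}]'

```text
time_s: 29.35
tool_pos: [482.5, -42.1, 151.5]
tcp_rot: [[-0.007, 1.0, 0.001], [1.0, 0.007, -0.0], [-0.0, 0.001, -1.0]]
ft_force: [0.6, -1.0, 0.8]
opening: 0.999
```

Request:
drive_tool --commands '[{"fingers": 0,"x": -0.5,"y": -0.1,"z": 0,"spin": 0},{"fingers": 0,"x": -1,"y": -0.2,"z": 0,"spin": 0}]'

```text
time_s: 29.55
tool_pos: [466.4, -122.8, 151.4]
tcp_rot: [[-0.006, 1.0, 0.0], [1.0, 0.006, -0.0], [-0.0, 0.0, -1.0]]
ft_force: [1.0, -0.2, 0.5]
opening: 0.999
```

```bash
python3 -c "
from h import *
st();pots('u');snap('u',(200,140,440,290),(180,140,450,300));go(432,-270.5,120,90)"
```

```text
29.55 [ 0.44  0.68 -0.44  2.06  0.58  0.52 -0.42] [ 466.4 -122.8  151.4] yaw(tool x) deg 90.32 [ 1.  -0.2  0.5] 0.999
T 194 [320.3 166.5] [701.4  23.7  32.5]
T 151 [418.4 220.2] [ 482.  -380.    32.5]
T 147 [448.  242.9] [ 391.5 -498.1   32.5]
S 338 [199.1 226.5] [ 369.4 -370.8   32.5]
S 292 [235.5 230.1] [ 431.4 -271.4   32.5]
S 334 [203.9 251.9] [ 480.3 -380.9   32.5]
GO x,y,z,spin [-1.853 -0.438  0.391] 0.001
```

View pics/u_scene_c.png

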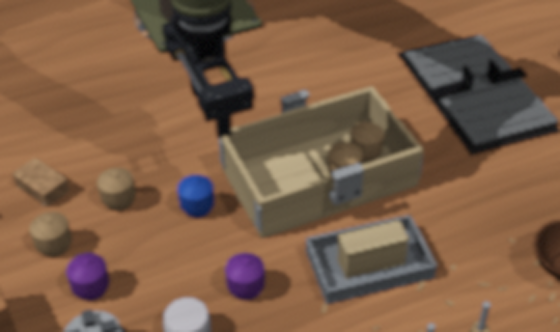

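Request:
drive_tool --commands '[{"fingers": 0,"x": -0.5,"y": -0.1,"z": 0,"spin": 0},{"fingers": 0,"x": -1,"y": -0.22,"z": 0,"spin": 0}]'

```text
time_s: 29.95
tool_pos: [451.5, -199.0, 151.6]
tcp_rot: [[-0.013, 1.0, 0.002], [1.0, 0.013, 0.001], [0.001, 0.002, -1.0]]
ft_force: [0.5, -1.0, -0.5]
opening: 0.997
```

Request:
drive_tool --commands '[{"fingers": 0,"x": -0.4,"y": -0.1,"z": 0,"spin": 0},{"fingers": 0,"x": -0.82,"y": -0.21,"z": 0.2,"spin": 0},{"fingers": 0,"x": -0.82,"y": -0.21,"z": 0.5,"spin": 0},{"fingers": 0,"x": -0.82,"y": -0.21,"z": 0.8,"spin": 0},{"fingers": 0,"x": -0.82,"y": -0.21,"z": 0.8,"spin": 0},{"fingers": 0,"x": -0.82,"y": -0.21,"z": 0.8,"spin": 0}]'

```text
time_s: 30.55
tool_pos: [434.2, -265.3, 87.5]
tcp_rot: [[-0.008, 1.0, 0.0], [1.0, 0.008, 0.001], [0.001, 0.0, -1.0]]
ft_force: [-0.5, -0.7, -0.0]
opening: 1.003
```

```bash
python3 -c "
from h import *
st();go(431.7,-271,32,90);snap('v',False,(170,170,310,290))"
```

```text
30.55 [ 0.69  0.81 -0.38  2.03  0.7   0.43 -0.22] [ 434.2 -265.3   87.5] yaw(tool x) deg 90.47 [-0.5 -0.7 -0. ] 1.003
GO x,y,z,spin [-0.071 -0.032  0.693] 0.003
```

View pics/v_scene_c.png

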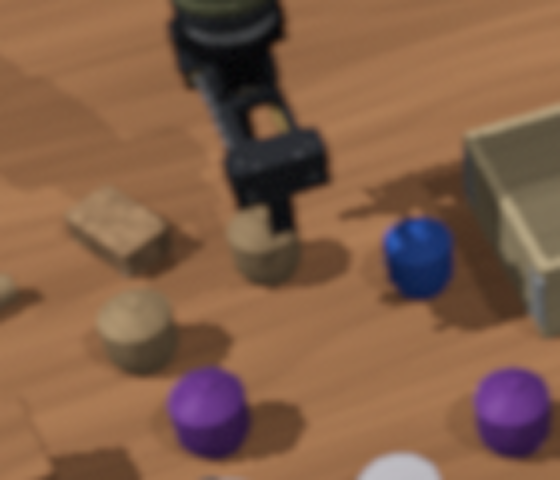

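Request:
drive_tool --commands '[{"fingers": 0,"x": -0.05,"y": -0.03,"z": 0,"spin": 0},{"fingers": 0,"x": -0.05,"y": -0.03,"z": 0.3,"spin": 0},{"fingers": 0,"x": -0.05,"y": -0.03,"z": 0.6,"spin": 0},{"fingers": 0,"x": -0.05,"y": -0.03,"z": 0.7,"spin": 0},{"fingers": 0,"x": -0.05,"y": -0.03,"z": 0.7,"spin": 0},{"fingers": 60,"x": -0.05,"y": -0.03,"z": 0.7,"spin": 0}]'

```text
time_s: 31.2
tool_pos: [431.4, -271.1, 32.0]
tcp_rot: [[-0.005, 1.0, 0.001], [1.0, 0.005, -0.001], [-0.001, 0.001, -1.0]]
ft_force: [0.1, 0.2, 0.7]
opening: 0.93
```

Request:
drive_tool --commands '[{"fingers": 80,"x": 0,"y": 0,"z": 0,"spin": 0},{"fingers": 120,"x": 0,"y": 0,"z": 0,"spin": 0},{"fingers": 120,"x": 0,"y": 0,"z": 0,"spin": 0},{"fingers": 120,"x": 0,"y": 0,"z": 0,"spin": 0},{"fingers": 120,"x": 0,"y": 0,"z": 0,"spin": 0}]'

```text
time_s: 31.7
tool_pos: [431.1, -271.1, 31.5]
tcp_rot: [[-0.005, 1.0, 0.001], [1.0, 0.005, -0.0], [-0.0, 0.001, -1.0]]
ft_force: [-0.5, 0.2, 4.5]
opening: 0.61
```

Request:
drive_tool --commands '[{"fingers": 120,"x": 0,"y": 0,"z": -0.2,"spin": 0},{"fingers": 120,"x": 0,"y": 0,"z": -0.6,"spin": 0},{"fingers": 120,"x": 0,"y": 0,"z": -1,"spin": 0}]'

```text
time_s: 32.0
tool_pos: [430.2, -270.5, 111.5]
tcp_rot: [[-0.006, 1.0, -0.002], [1.0, 0.006, 0.001], [0.001, -0.002, -1.0]]
ft_force: [0.6, 0.0, -0.6]
opening: 0.609
```

Request:
drive_tool --commands '[{"fingers": 120,"x": 0.2,"y": 0.05,"z": -0.3,"spin": 0},{"fingers": 120,"x": 0.6,"y": 0.1,"z": -0.5,"spin": 0},{"fingers": 120,"x": 1,"y": 0.2,"z": -0.5,"spin": 0},{"fingers": 120,"x": 1,"y": 0.2,"z": -0.5,"spin": 0}]'

```text
time_s: 32.4
tool_pos: [448.4, -185.8, 152.1]
tcp_rot: [[-0.013, 1.0, 0.003], [1.0, 0.013, 0.003], [0.003, 0.003, -1.0]]
ft_force: [0.3, -0.4, -0.0]
opening: 0.609
```

```bash
python3 -c "
from h import *
st();go(497,2.5,150,90);snap('w',False,(170,150,310,290))"
```

```text
32.4 [ 0.6   0.69 -0.47  2.06  0.6   0.53 -0.3 ] [ 448.4 -185.8  152.1] yaw(tool x) deg 90.75 [ 0.3 -0.4 -0. ] 0.609
GO x,y,z,spin [2.346 0.638 0.026] 0.004
```

View pics/w_scene_c.png

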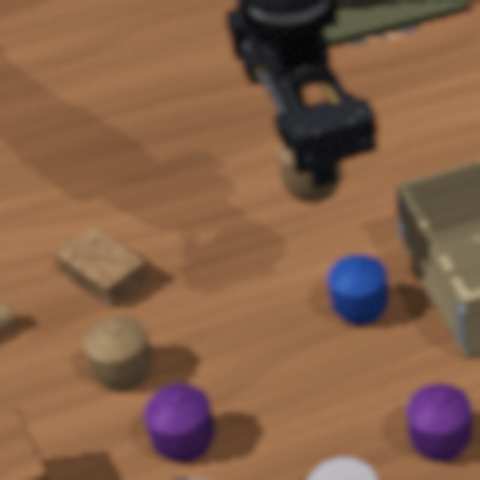

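Request:
drive_tool --commands '[{"fingers": 120,"x": 0.5,"y": 0.14,"z": 0,"spin": 0},{"fingers": 120,"x": 1,"y": 0.28,"z": 0,"spin": 0}]'

```text
time_s: 32.65
tool_pos: [467.9, -112.5, 150.6]
tcp_rot: [[0.0, 1.0, -0.001], [1.0, -0.0, -0.002], [-0.002, -0.001, -1.0]]
ft_force: [0.4, 0.2, -1.0]
opening: 0.61
```

Request:
drive_tool --commands '[{"fingers": 120,"x": 0.5,"y": 0.14,"z": 0,"spin": 0},{"fingers": 120,"x": 1,"y": 0.28,"z": 0,"spin": 0},{"fingers": 120,"x": 1.0,"y": 0.28,"z": 0,"spin": 0},{"fingers": 120,"x": 1.0,"y": 0.28,"z": 0,"spin": 0}]'

```text
time_s: 33.05
tool_pos: [490.2, -31.0, 150.7]
tcp_rot: [[-0.006, 1.0, -0.001], [1.0, 0.006, -0.001], [-0.001, -0.001, -1.0]]
ft_force: [-0.4, -0.7, -0.1]
opening: 0.605
```

```bash
python3 -c "
from h import *
st();go(497,2.5,110,90)"
```

```text
33.05 [ 0.24  0.69 -0.43  2.04  0.56  0.53 -0.59] [490.2 -31.  150.7] yaw(tool x) deg 90.37 [-0.4 -0.7 -0.1] 0.605
GO x,y,z,spin [0.418 0.088 0.508] 0.002
```

Request:
drive_tool --commands '[{"fingers": 120,"x": 0.3,"y": 0.08,"z": 0,"spin": 0},{"fingers": 120,"x": 0.41,"y": 0.08,"z": 0.2,"spin": 0},{"fingers": 120,"x": 0.41,"y": 0.08,"z": 0.5,"spin": 0},{"fingers": 120,"x": 0.41,"y": 0.08,"z": 0.5,"spin": 0},{"fingers": 120,"x": 0.41,"y": 0.08,"z": 0.5,"spin": 0}]'

```text
time_s: 33.55
tool_pos: [495.9, -0.1, 110.9]
tcp_rot: [[-0.003, 1.0, -0.002], [1.0, 0.003, -0.002], [-0.002, -0.002, -1.0]]
ft_force: [0.0, -0.0, 0.5]
opening: 0.608
```

```bash
python3 -c "
from h import *
st();go(497,2.5,38,90)"
```

```text
33.55 [ 0.13  0.76 -0.36  2.05  0.61  0.44 -0.7 ] [ 4.959e+02 -1.000e-01  1.109e+02] yaw(tool x) deg 90.15 [ 0.  -0.   0.5] 0.608
GO x,y,z,spin [0.032 0.013 0.911] 0.001
```

Request:
drive_tool --commands '[{"fingers": 120,"x": 0.02,"y": 0,"z": 0.3,"spin": 0},{"fingers": 120,"x": 0.02,"y": 0,"z": 0.6,"spin": 0},{"fingers": 120,"x": 0.02,"y": 0,"z": 0.8,"spin": 0},{"fingers": 120,"x": 0.02,"y": 0,"z": 0.9,"spin": 0},{"fingers": 120,"x": 0.02,"y": 0,"z": 0.92,"spin": 0},{"fingers": 120,"x": 0.02,"y": 0,"z": 0.92,"spin": 0}]'

```text
time_s: 34.15
tool_pos: [497.0, 3.3, 38.2]
tcp_rot: [[-0.005, 1.0, 0.001], [1.0, 0.005, -0.0], [-0.0, 0.001, -1.0]]
ft_force: [0.0, -0.3, 0.2]
opening: 0.61
```

Request:
drive_tool --commands '[{"fingers": 80,"x": 0,"y": 0,"z": 0,"spin": 0},{"fingers": 60,"x": 0,"y": 0,"z": 0,"spin": 0},{"fingers": 55,"x": 0,"y": 0,"z": 0,"spin": 0}]'

```text
time_s: 34.45
tool_pos: [497.0, 3.8, 38.0]
tcp_rot: [[-0.005, 1.0, 0.001], [1.0, 0.005, 0.0], [0.0, 0.001, -1.0]]
ft_force: [-0.1, 0.0, -0.5]
opening: 0.783
```

Request:
drive_tool --commands '[{"fingers": 55,"x": 0,"y": 0,"z": -0.3,"spin": 0},{"fingers": 55,"x": 0,"y": 0,"z": -0.7,"spin": 0},{"fingers": 0,"x": 0,"y": 0,"z": -1,"spin": 0}]'

```text
time_s: 34.75
tool_pos: [496.7, 3.8, 119.1]
tcp_rot: [[-0.006, 1.0, 0.001], [1.0, 0.006, -0.0], [-0.0, 0.001, -1.0]]
ft_force: [0.3, -0.2, 0.2]
opening: 0.849
```

Request:
drive_tool --commands '[{"fingers": 0,"x": -0.3,"y": 0,"z": -0.4,"spin": 0},{"fingers": 0,"x": -0.7,"y": 0,"z": -0.4,"spin": 0},{"fingers": 0,"x": -1,"y": 0,"z": -0.4,"spin": 0}]'

```text
time_s: 35.05
tool_pos: [497.5, -78.2, 150.8]
tcp_rot: [[-0.004, 1.0, 0.002], [1.0, 0.004, -0.001], [-0.001, 0.002, -1.0]]
ft_force: [1.1, -0.0, 0.0]
opening: 1.002
```

Request:
drive_tool --commands '[{"fingers": 0,"x": -0.5,"y": -0.03,"z": 0,"spin": 0},{"fingers": 0,"x": -1,"y": -0.05,"z": 0,"spin": 0}]'

```text
time_s: 35.25
tool_pos: [493.4, -157.3, 150.0]
tcp_rot: [[-0.007, 1.0, 0.001], [1.0, 0.007, -0.0], [-0.0, 0.001, -1.0]]
ft_force: [0.8, -0.9, -0.5]
opening: 0.997
```

Request:
drive_tool --commands '[{"fingers": 0,"x": -0.5,"y": -0.03,"z": 0,"spin": 0},{"fingers": 0,"x": -1,"y": -0.05,"z": 0,"spin": 0}]'

```text
time_s: 35.45
tool_pos: [489.4, -238.0, 149.8]
tcp_rot: [[-0.005, 1.0, -0.0], [1.0, 0.005, -0.0], [-0.0, -0.0, -1.0]]
ft_force: [0.9, 0.6, 0.7]
opening: 0.999
```

```bash
python3 -c "
from h import *
st();pots('x');snap('x',(200,140,440,290),(180,140,450,300));go(481,-380.5,120,90)"
```

```text
35.45 [ 0.67  0.75 -0.51  1.88  0.58  0.66 -0.19] [ 489.4 -238.   149.8] yaw(tool x) deg 90.31 [0.9 0.6 0.7] 0.999
T 188 [320.2 166.4] [701.7  24.   32.5]
T 95 [452.1 241.7] [ 396.5 -514.6   32.5]
S 343 [198.8 226.8] [ 370.5 -372.1   32.5]
S 339 [203.9 251.8] [ 480.3 -380.7   32.5]
GO x,y,z,spin [-1.792 -0.111  0.369] 0.001
```

View pics/x_scene_c.png

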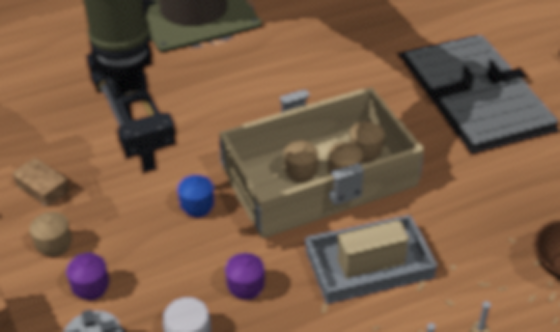

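Request:
drive_tool --commands '[{"fingers": 30,"x": -0.5,"y": -0.03,"z": 0,"spin": 0},{"fingers": 30,"x": -1,"y": -0.05,"z": 0,"spin": 0}]'

```text
time_s: 35.85
tool_pos: [487.6, -313.7, 150.1]
tcp_rot: [[-0.012, 1.0, 0.001], [1.0, 0.012, 0.002], [0.002, 0.001, -1.0]]
ft_force: [1.1, -1.1, -1.3]
opening: 0.884
```

Request:
drive_tool --commands '[{"fingers": 30,"x": -0.4,"y": -0.03,"z": 0,"spin": 0},{"fingers": 30,"x": -0.76,"y": -0.06,"z": 0.2,"spin": 0},{"fingers": 30,"x": -0.76,"y": -0.06,"z": 0.5,"spin": 0},{"fingers": 30,"x": -0.76,"y": -0.06,"z": 0.78,"spin": 0},{"fingers": 30,"x": -0.76,"y": -0.06,"z": 0.78,"spin": 0},{"fingers": 30,"x": -0.76,"y": -0.06,"z": 0.78,"spin": 0}]'

```text
time_s: 36.45
tool_pos: [482.8, -375.3, 87.5]
tcp_rot: [[-0.008, 1.0, 0.0], [1.0, 0.008, 0.001], [0.001, 0.0, -1.0]]
ft_force: [0.6, -0.3, -0.0]
opening: 0.883
```

```bash
python3 -c "
from h import *
st();go(481,-380.5,32,90);snap('y',False,(150,180,270,290))"
```

```text
36.45 [ 0.86  0.91 -0.5   1.71  0.64  0.69  0.03] [ 482.8 -375.3   87.5] yaw(tool x) deg 90.47 [ 0.6 -0.3 -0. ] 0.883
GO x,y,z,spin [-0.065 -0.023  0.694] 0.003
```

View pics/y_scene_c.png

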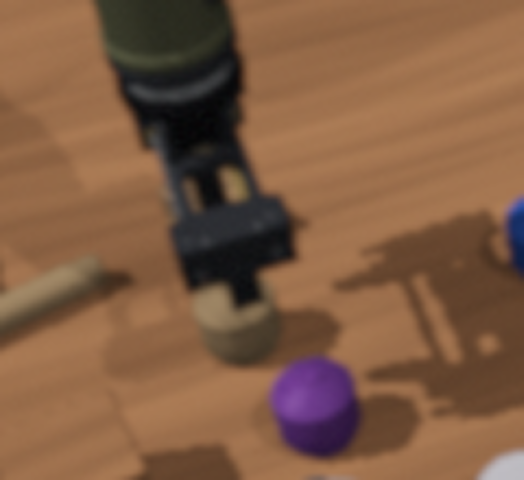

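Request:
drive_tool --commands '[{"fingers": 30,"x": -0.05,"y": -0.02,"z": 0,"spin": 0},{"fingers": 30,"x": -0.05,"y": -0.02,"z": 0.3,"spin": 0},{"fingers": 30,"x": -0.05,"y": -0.02,"z": 0.6,"spin": 0},{"fingers": 30,"x": -0.05,"y": -0.02,"z": 0.7,"spin": 0},{"fingers": 30,"x": -0.05,"y": -0.02,"z": 0.7,"spin": 0},{"fingers": 60,"x": -0.05,"y": -0.02,"z": 0.7,"spin": 0}]'

```text
time_s: 37.1
tool_pos: [481.1, -381.4, 32.3]
tcp_rot: [[-0.005, 1.0, 0.002], [1.0, 0.005, -0.001], [-0.001, 0.002, -1.0]]
ft_force: [0.3, 0.2, 0.2]
opening: 0.814
```

Request:
drive_tool --commands '[{"fingers": 80,"x": 0,"y": 0,"z": 0,"spin": 0},{"fingers": 120,"x": 0,"y": 0,"z": 0,"spin": 0},{"fingers": 120,"x": 0,"y": 0,"z": 0,"spin": 0},{"fingers": 120,"x": 0,"y": 0,"z": 0,"spin": 0},{"fingers": 120,"x": 0,"y": 0,"z": 0,"spin": 0}]'

```text
time_s: 37.6
tool_pos: [480.9, -381.4, 32.1]
tcp_rot: [[-0.005, 1.0, 0.001], [1.0, 0.005, -0.001], [-0.001, 0.001, -1.0]]
ft_force: [-1.6, 0.6, 7.0]
opening: 0.608
```

Request:
drive_tool --commands '[{"fingers": 120,"x": 0,"y": 0,"z": -0.2,"spin": 0},{"fingers": 120,"x": 0,"y": 0,"z": -0.6,"spin": 0},{"fingers": 120,"x": 0,"y": 0,"z": -1,"spin": 0}]'

```text
time_s: 37.9
tool_pos: [479.7, -380.7, 112.3]
tcp_rot: [[-0.006, 1.0, -0.001], [1.0, 0.006, 0.001], [0.001, -0.001, -1.0]]
ft_force: [0.0, -0.4, -1.5]
opening: 0.609
```

Request:
drive_tool --commands '[{"fingers": 120,"x": 0.2,"y": 0.03,"z": -0.3,"spin": 0},{"fingers": 120,"x": 0.6,"y": 0.06,"z": -0.5,"spin": 0},{"fingers": 120,"x": 1,"y": 0.13,"z": -0.5,"spin": 0}]'

```text
time_s: 38.2
tool_pos: [491.2, -301.3, 154.2]
tcp_rot: [[-0.003, 1.0, 0.004], [1.0, 0.003, -0.002], [-0.002, 0.004, -1.0]]
ft_force: [1.2, 0.5, -0.3]
opening: 0.609
```

Request:
drive_tool --commands '[{"fingers": 120,"x": 0.5,"y": 0.07,"z": 0,"spin": 0},{"fingers": 120,"x": 1,"y": 0.13,"z": 0,"spin": 0}]'

```text
time_s: 38.4
tool_pos: [500.3, -219.9, 152.1]
tcp_rot: [[-0.004, 1.0, 0.001], [1.0, 0.004, -0.0], [-0.0, 0.001, -1.0]]
ft_force: [0.2, 0.4, -0.1]
opening: 0.61
```

Request:
drive_tool --commands '[{"fingers": 120,"x": 0.5,"y": 0.07,"z": 0,"spin": 0},{"fingers": 120,"x": 1,"y": 0.13,"z": 0,"spin": 0},{"fingers": 120,"x": 1,"y": 0.13,"z": 0,"spin": 0}]'

```text
time_s: 38.7
tool_pos: [511.8, -133.0, 152.6]
tcp_rot: [[-0.016, 1.0, 0.003], [1.0, 0.016, 0.005], [0.005, 0.003, -1.0]]
ft_force: [-0.6, 0.2, -0.7]
opening: 0.609
```

```bash
python3 -c "
from h import *
st();go(523,-55.5,150,90);snap('z',False,(200,140,400,290))"
```

```text
38.7 [ 0.47  0.73 -0.5   1.93  0.57  0.62 -0.38] [ 511.8 -133.   152.6] yaw(tool x) deg 90.94 [-0.6  0.2 -0.7] 0.609
GO x,y,z,spin [0.966 0.156 0.033] 0.005
```

View pics/z_scene_c.png

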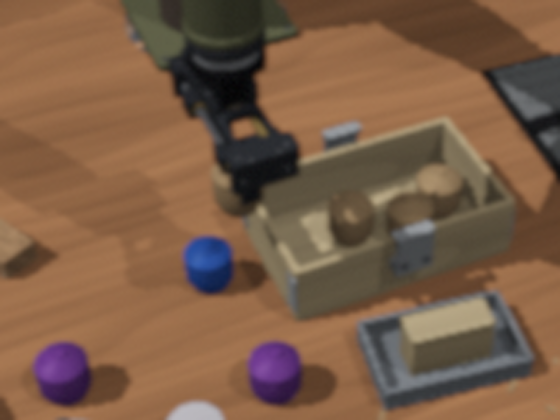

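Request:
drive_tool --commands '[{"fingers": 120,"x": 0.5,"y": 0.08,"z": 0,"spin": 0},{"fingers": 120,"x": 0.98,"y": 0.16,"z": 0,"spin": 0},{"fingers": 120,"x": 0.98,"y": 0.16,"z": 0.2,"spin": 0},{"fingers": 120,"x": 0.98,"y": 0.16,"z": 0.5,"spin": 0},{"fingers": 120,"x": 0.98,"y": 0.16,"z": 0.5,"spin": 0},{"fingers": 120,"x": 0.98,"y": 0.16,"z": 0.5,"spin": 0}]'

```text
time_s: 39.35
tool_pos: [522.3, -63.8, 111.4]
tcp_rot: [[-0.004, 1.0, -0.001], [1.0, 0.004, -0.001], [-0.001, -0.001, -1.0]]
ft_force: [-0.2, 0.5, -1.0]
opening: 0.608
```

```bash
python3 -c "
from h import *
st();go(523,-55.5,38.5,90);snap('aa',False,(270,160,390,260))"
```

```text
39.35 [ 0.28  0.79 -0.42  1.96  0.62  0.52 -0.57] [522.3 -63.8 111.4] yaw(tool x) deg 90.21 [-0.2  0.5 -1. ] 0.608
GO x,y,z,spin [0.104 0.009 0.911] 0.001
```

View pics/aa_scene_c.png

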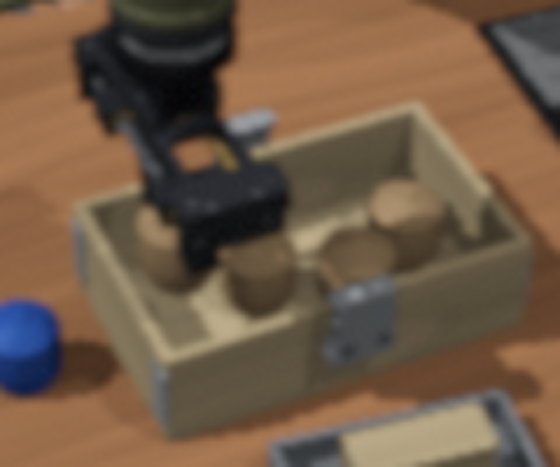

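Request:
drive_tool --commands '[{"fingers": 120,"x": 0.09,"y": 0,"z": 0.1,"spin": 0},{"fingers": 120,"x": 0.09,"y": 0,"z": 0.3,"spin": 0},{"fingers": 120,"x": 0.09,"y": 0,"z": 0.6,"spin": 0},{"fingers": 120,"x": 0.09,"y": 0,"z": 0.8,"spin": 0},{"fingers": 120,"x": 0.09,"y": 0,"z": 0.9,"spin": 0},{"fingers": 120,"x": 0.09,"y": 0,"z": 0.92,"spin": 0},{"fingers": 120,"x": 0.09,"y": 0,"z": 0.92,"spin": 0}]'

```text
time_s: 40.1
tool_pos: [522.8, -54.9, 38.0]
tcp_rot: [[-0.006, 1.0, 0.001], [1.0, 0.006, 0.0], [0.0, 0.001, -1.0]]
ft_force: [-0.7, 0.0, -0.8]
opening: 0.607
```

Request:
drive_tool --commands '[{"fingers": 80,"x": 0,"y": 0,"z": 0,"spin": 0},{"fingers": 60,"x": 0,"y": 0,"z": 0,"spin": 0},{"fingers": 55,"x": 0,"y": 0,"z": 0,"spin": 0}]'

```text
time_s: 40.4
tool_pos: [522.9, -55.3, 37.8]
tcp_rot: [[-0.005, 1.0, 0.001], [1.0, 0.005, 0.0], [0.0, 0.001, -1.0]]
ft_force: [0.3, 0.7, -0.3]
opening: 0.782
```

Request:
drive_tool --commands '[{"fingers": 55,"x": 0,"y": 0,"z": -0.3,"spin": 0},{"fingers": 55,"x": 0,"y": 0,"z": -0.7,"spin": 0},{"fingers": 0,"x": 0,"y": 0,"z": -1,"spin": 0}]'

```text
time_s: 40.7
tool_pos: [522.8, -55.2, 119.0]
tcp_rot: [[-0.005, 1.0, 0.001], [1.0, 0.005, 0.0], [0.0, 0.001, -1.0]]
ft_force: [0.3, 0.1, -0.9]
opening: 0.853
```

Request:
drive_tool --commands '[{"fingers": 0,"x": 0,"y": -0.3,"z": -0.6,"spin": 0},{"fingers": 0,"x": 0,"y": -0.6,"z": -0.9,"spin": 0},{"fingers": 0,"x": 0,"y": -1,"z": -0.9,"spin": 0}]'

```text
time_s: 41.0
tool_pos: [444.8, -55.4, 192.6]
tcp_rot: [[-0.005, 1.0, 0.009], [1.0, 0.005, 0.0], [0.0, 0.009, -1.0]]
ft_force: [-0.3, 0.1, -0.8]
opening: 0.999
```

Request:
drive_tool --commands '[{"fingers": 0,"x": 0.5,"y": -0.1,"z": 0,"spin": 0},{"fingers": 0,"x": 1,"y": -0.15,"z": 0,"spin": 0}]'

```text
time_s: 41.2
tool_pos: [429.0, 23.4, 190.0]
tcp_rot: [[-0.001, 1.0, 0.0], [1.0, 0.001, -0.001], [-0.001, 0.0, -1.0]]
ft_force: [0.8, -0.2, 0.1]
opening: 0.999
```

Request:
drive_tool --commands '[{"fingers": 0,"x": 0.5,"y": 0,"z": 0,"spin": 0},{"fingers": 0,"x": 1,"y": 0,"z": 0,"spin": 0}]'

```text
time_s: 41.4
tool_pos: [429.5, 105.5, 189.8]
tcp_rot: [[-0.005, 1.0, 0.001], [1.0, 0.005, -0.0], [-0.0, 0.001, -1.0]]
ft_force: [0.8, 0.2, 0.8]
opening: 1.002
```

Request:
drive_tool --commands '[{"fingers": 0,"x": 0.5,"y": 0,"z": 0,"spin": 0},{"fingers": 0,"x": 1,"y": 0,"z": 0,"spin": 0}]'

```text
time_s: 41.6
tool_pos: [429.1, 185.8, 189.7]
tcp_rot: [[-0.005, 1.0, 0.001], [1.0, 0.005, -0.0], [-0.0, 0.001, -1.0]]
ft_force: [0.2, -0.4, -0.0]
opening: 0.998
```

Request:
drive_tool --commands '[{"fingers": 0,"x": 0.5,"y": 0,"z": 0,"spin": 0},{"fingers": 0,"x": 1,"y": 0,"z": 0,"spin": 0},{"fingers": 0,"x": 1,"y": 0,"z": 0,"spin": 0}]'

```text
time_s: 41.9
tool_pos: [428.1, 271.9, 190.3]
tcp_rot: [[-0.013, 1.0, 0.002], [1.0, 0.013, 0.008], [0.008, 0.002, -1.0]]
ft_force: [-0.6, -0.3, 0.3]
opening: 0.995
```

```bash
python3 -c "
from h import *
st();snap('ab',(270,140,430,270),(270,140,410,260));go(428.6,370.3,110,176)"
```

```text
41.9 [-0.36  0.64 -0.47  1.96  0.46  0.64 -1.11] [428.1 271.9 190.3] yaw(tool x) deg 90.77 [-0.6 -0.3  0.3] 0.995
GO x,y,z,spin [1.318 0.012 0.994] -0.475
```

View pics/ab_scene_c.png

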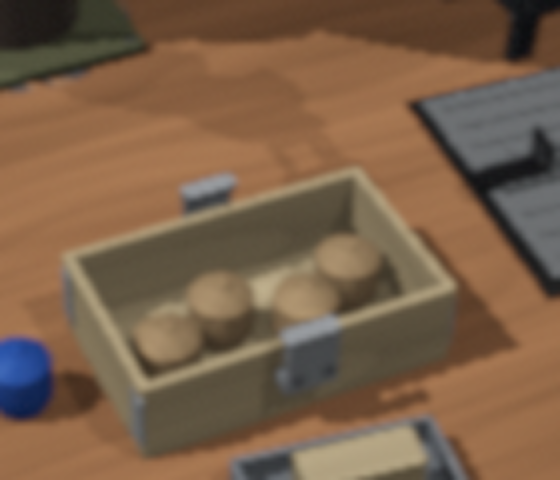

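View pics/ab_top_c.png

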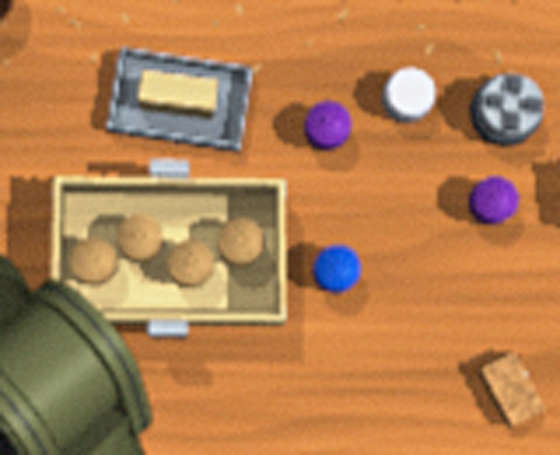

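Request:
drive_tool --commands '[{"fingers": 0,"x": 0.5,"y": 0,"z": 0,"spin": -0.04},{"fingers": 0,"x": 1,"y": 0,"z": 0,"spin": -0.08},{"fingers": 0,"x": 1,"y": 0,"z": 0,"spin": -0.475},{"fingers": 0,"x": 1,"y": 0,"z": 0,"spin": -0.475},{"fingers": 0,"x": 1,"y": 0,"z": 0,"spin": -0.475},{"fingers": 0,"x": 1,"y": 0,"z": 0,"spin": -0.475},{"fingers": 0,"x": 1,"y": 0,"z": 0,"spin": -0.475},{"fingers": 0,"x": 1,"y": 0,"z": 0,"spin": -0.475},{"fingers": 0,"x": 1,"y": 0,"z": 0,"spin": -0.475},{"fingers": 0,"x": 1,"y": 0,"z": 0,"spin": -0.475},{"fingers": 0,"x": 1,"y": 0,"z": 0,"spin": -0.475},{"fingers": 0,"x": 1,"y": 0,"z": 0,"spin": -0.475}]'

```text
time_s: 43.2
tool_pos: [429.1, 341.8, 189.0]
tcp_rot: [[-0.997, 0.075, -0.0], [0.075, 0.997, -0.002], [0.0, -0.002, -1.0]]
ft_force: [-0.3, -0.5, -0.3]
opening: 0.998
```

```bash
python3 -c "
from h import *
st();go(428.6,370.3,110,176)"
```

```text
43.2 [-0.26  0.79 -0.87  1.83  0.76  0.9  -0.  ] [429.1 341.8 189. ] yaw(tool x) deg 175.67 [-0.3 -0.5 -0.3] 0.998
GO x,y,z,spin [0.033 0.354 0.988] -0.002
```

Request:
drive_tool --commands '[{"fingers": 0,"x": 0.03,"y": 0.15,"z": 0.2,"spin": -0.002},{"fingers": 0,"x": 0.03,"y": 0.28,"z": 0.5,"spin": -0.002},{"fingers": 0,"x": 0.03,"y": 0.28,"z": 0.9,"spin": -0.002},{"fingers": 0,"x": 0.03,"y": 0.28,"z": 0.9,"spin": -0.002},{"fingers": 0,"x": 0.03,"y": 0.28,"z": 0.9,"spin": -0.002},{"fingers": 0,"x": 0.03,"y": 0.28,"z": 0.9,"spin": -0.002}]'

```text
time_s: 43.8
tool_pos: [428.3, 366.9, 118.9]
tcp_rot: [[-0.998, 0.068, 0.001], [0.068, 0.998, 0.001], [-0.001, 0.001, -1.0]]
ft_force: [0.3, -0.5, 0.4]
opening: 1.002
```

```bash
python3 -c "
from h import *
st();go(428.6,370.3,70,176)"
```

```text
43.8 [-0.35  0.89 -0.79  1.84  0.88  0.8  -0.11] [428.3 366.9 118.9] yaw(tool x) deg 176.11 [ 0.3 -0.5  0.4] 1.002
GO x,y,z,spin [-0.001  0.042  0.612] 0.001
```

Request:
drive_tool --commands '[{"fingers": 0,"x": 0,"y": 0,"z": 0.2,"spin": 0},{"fingers": 0,"x": 0,"y": 0,"z": 0.5,"spin": 0},{"fingers": 0,"x": 0,"y": 0,"z": 0.61,"spin": 0},{"fingers": 0,"x": 0,"y": 0,"z": 0.61,"spin": 0},{"fingers": 0,"x": 0,"y": 0,"z": 0.61,"spin": 0}]'

```text
time_s: 44.3
tool_pos: [427.7, 367.1, 69.1]
tcp_rot: [[-0.998, 0.067, 0.0], [0.067, 0.998, 0.001], [-0.0, 0.001, -1.0]]
ft_force: [-0.6, -0.1, -0.2]
opening: 1.001
```

```bash
python3 -c "
from h import *
st();go(428.6,370.3,30,176);snap('ac',False,(350,130,450,230))"
```

```text
44.3 [-0.39  0.96 -0.72  1.86  0.97  0.72 -0.18] [427.7 367.1  69.1] yaw(tool x) deg 176.17 [-0.6 -0.1 -0.2] 1.001
GO x,y,z,spin [-0.009  0.04   0.488] 0.001
```

View pics/ac_scene_c.png

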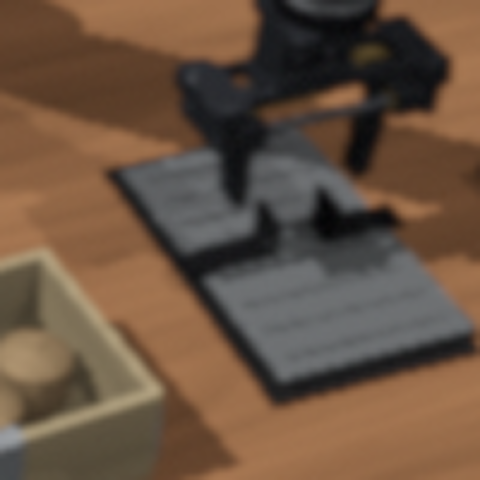

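Request:
drive_tool --commands '[{"fingers": 0,"x": -0.01,"y": 0.04,"z": 0.1,"spin": 0},{"fingers": 0,"x": -0.01,"y": 0.04,"z": 0.3,"spin": 0},{"fingers": 0,"x": -0.01,"y": 0.04,"z": 0.45,"spin": 0},{"fingers": 0,"x": -0.01,"y": 0.04,"z": 0.49,"spin": 0},{"fingers": 0,"x": -0.01,"y": 0.04,"z": 0.49,"spin": 0},{"fingers": 0,"x": -0.01,"y": 0.04,"z": 0.49,"spin": 0}]'

```text
time_s: 44.95
tool_pos: [428.5, 370.0, 29.5]
tcp_rot: [[-0.998, 0.067, -0.0], [0.067, 0.998, 0.0], [0.0, 0.0, -1.0]]
ft_force: [-0.2, -0.7, -0.5]
opening: 0.998
```

```bash
python3 -c "
from h import *
st();go(428.6,370.3,28.7,176)"
```

```text
44.95 [-0.42  1.02 -0.67  1.86  1.04  0.66 -0.23] [428.5 370.   29.5] yaw(tool x) deg 176.18 [-0.2 -0.7 -0.5] 0.998
GO x,y,z,spin [-0.001  0.003  0.009] 0.001
```

Pose matches the release pose within 1 mm. Squeeze.

Request:
drive_tool --commands '[{"fingers": 100,"x": 0,"y": 0,"z": 0,"spin": 0},{"fingers": 255,"x": 0,"y": 0,"z": 0,"spin": 0},{"fingers": 255,"x": 0,"y": 0,"z": 0,"spin": 0},{"fingers": 255,"x": 0,"y": 0,"z": 0,"spin": 0},{"fingers": 255,"x": 0,"y": 0,"z": 0,"spin": 0},{"fingers": 255,"x": 0,"y": 0,"z": 0,"spin": 0},{"fingers": 255,"x": 0,"y": 0,"z": 0,"spin": 0},{"fingers": 255,"x": 0,"y": 0,"z": 0,"spin": 0},{"fingers": 255,"x": 0,"y": 0,"z": 0,"spin": 0}]' --newtons 45

```text
time_s: 45.85
tool_pos: [428.7, 370.1, 29.9]
tcp_rot: [[-0.998, 0.067, 0.0], [0.067, 0.998, 0.0], [-0.0, 0.0, -1.0]]
ft_force: [-1.3, -0.5, 5.7]
opening: 0.368
```

Request:
drive_tool --commands '[{"fingers": 255,"x": 0,"y": 0,"z": -0.1,"spin": 0},{"fingers": 255,"x": 0,"y": 0,"z": -0.3,"spin": 0},{"fingers": 255,"x": 0,"y": 0,"z": -0.6,"spin": 0},{"fingers": 255,"x": 0,"y": 0,"z": -1,"spin": 0}]'

```text
time_s: 46.25
tool_pos: [427.9, 368.5, 109.1]
tcp_rot: [[-0.998, 0.067, -0.003], [0.067, 0.998, -0.003], [0.002, -0.003, -1.0]]
ft_force: [1.3, -0.5, -2.1]
opening: 0.366
```

Request:
drive_tool --commands '[{"fingers": 255,"x": 0,"y": 0,"z": -0.3,"spin": 0},{"fingers": 255,"x": 0,"y": 0,"z": -0.6,"spin": 0},{"fingers": 255,"x": 0,"y": 0,"z": -0.8,"spin": 0},{"fingers": 255,"x": 0,"y": 0,"z": -0.8,"spin": 0}]'

```text
time_s: 46.65
tool_pos: [429.2, 370.8, 175.3]
tcp_rot: [[-0.998, 0.067, 0.002], [0.067, 0.998, 0.002], [-0.002, 0.003, -1.0]]
ft_force: [0.3, 0.0, -2.3]
opening: 0.367
```

```bash
python3 -c "
from h import *
st();go(511.2,32.4,165,89.95);snap('ad',False,(270,120,470,270))"
```

```text
46.65 [-0.32  0.82 -0.85  1.79  0.78  0.9  -0.03] [429.2 370.8 175.3] yaw(tool x) deg 176.16 [ 0.3  0.  -2.3] 0.367
GO x,y,z,spin [-1.307 -4.152  0.128] 0.479
```

View pics/ad_scene_c.png

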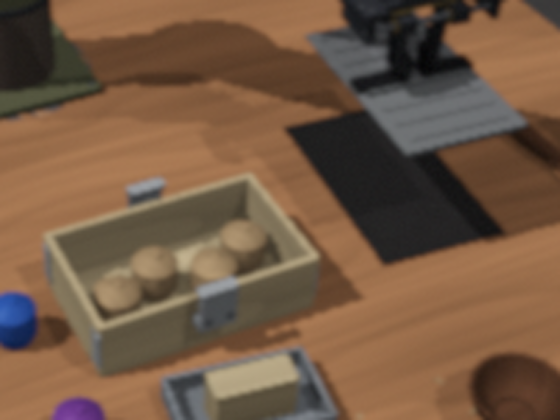

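Request:
drive_tool --commands '[{"fingers": 255,"x": 0,"y": -0.3,"z": 0,"spin": 0.04},{"fingers": 255,"x": 0,"y": -0.6,"z": 0,"spin": 0.08},{"fingers": 255,"x": 0,"y": -0.9,"z": 0,"spin": 0.479},{"fingers": 255,"x": 0,"y": -1,"z": 0,"spin": 0.479},{"fingers": 255,"x": 0,"y": -1,"z": 0,"spin": 0.479},{"fingers": 255,"x": 0,"y": -1,"z": 0,"spin": 0.479},{"fingers": 255,"x": 0,"y": -1,"z": 0,"spin": 0.479},{"fingers": 255,"x": 0,"y": -1,"z": 0,"spin": 0.479},{"fingers": 255,"x": 0,"y": -1,"z": 0,"spin": 0.479},{"fingers": 255,"x": 0,"y": -1,"z": 0,"spin": 0.479},{"fingers": 255,"x": 0,"y": -1,"z": 0,"spin": 0.479},{"fingers": 255,"x": 0,"y": -1,"z": 0,"spin": 0.479}]'

```text
time_s: 47.9
tool_pos: [422.6, 289.4, 172.3]
tcp_rot: [[0.001, 1.0, -0.002], [1.0, -0.001, -0.002], [-0.002, -0.002, -1.0]]
ft_force: [0.9, -0.1, -1.5]
opening: 0.365
```

Request:
drive_tool --commands '[{"fingers": 255,"x": -0.3,"y": 0.1,"z": 0,"spin": 0},{"fingers": 255,"x": -0.6,"y": 0.2,"z": 0,"spin": 0},{"fingers": 255,"x": -1,"y": 0.3,"z": 0,"spin": 0}]'

```text
time_s: 48.2
tool_pos: [447.0, 210.3, 172.7]
tcp_rot: [[-0.003, 1.0, -0.001], [1.0, 0.003, 0.001], [0.001, -0.001, -1.0]]
ft_force: [-0.6, -0.3, -1.9]
opening: 0.364
```

Request:
drive_tool --commands '[{"fingers": 255,"x": -0.4,"y": 0.15,"z": 0,"spin": 0},{"fingers": 255,"x": -0.7,"y": 0.25,"z": 0,"spin": 0},{"fingers": 255,"x": -1,"y": 0.35,"z": 0,"spin": 0},{"fingers": 255,"x": -1,"y": 0.35,"z": 0,"spin": 0}]'

```text
time_s: 48.6
tool_pos: [475.5, 124.9, 172.3]
tcp_rot: [[0.006, 1.0, -0.002], [1.0, -0.006, -0.004], [-0.004, -0.002, -1.0]]
ft_force: [0.1, 0.0, -2.7]
opening: 0.366
```

```bash
python3 -c "
from h import *
st();go(511.2,32.4,165,89.95)"
```

```text
48.6 [-0.06  0.66 -0.47  2.02  0.53  0.59 -0.9 ] [475.5 124.9 172.3] yaw(tool x) deg 89.64 [ 0.1  0.  -2.7] 0.366
GO x,y,z,spin [-1.154  0.453  0.091] -0.002
```

Request:
drive_tool --commands '[{"fingers": 255,"x": -0.4,"y": 0.2,"z": 0,"spin": 0},{"fingers": 255,"x": -0.8,"y": 0.4,"z": 0,"spin": 0},{"fingers": 255,"x": -1,"y": 0.44,"z": 0,"spin": 0},{"fingers": 255,"x": -1,"y": 0.44,"z": 0,"spin": 0},{"fingers": 255,"x": -1,"y": 0.44,"z": 0,"spin": 0}]'

```text
time_s: 49.1
tool_pos: [509.7, 51.2, 173.1]
tcp_rot: [[-0.0, 1.0, -0.001], [1.0, 0.0, 0.001], [0.001, -0.001, -1.0]]
ft_force: [-0.3, 0.5, -1.7]
opening: 0.367
```

```bash
python3 -c "
from h import *
st();go(511.2,32.4,125,89.95)"
```

```text
49.1 [ 0.12  0.68 -0.5   1.96  0.53  0.63 -0.72] [509.7  51.2 173.1] yaw(tool x) deg 90.03 [-0.3  0.5 -1.7] 0.367
GO x,y,z,spin [-0.234  0.019  0.601] 0.0
```

Request:
drive_tool --commands '[{"fingers": 255,"x": -0.18,"y": 0.02,"z": 0,"spin": 0},{"fingers": 255,"x": -0.18,"y": 0.02,"z": 0.3,"spin": 0},{"fingers": 255,"x": -0.18,"y": 0.02,"z": 0.55,"spin": 0},{"fingers": 255,"x": -0.18,"y": 0.02,"z": 0.55,"spin": 0},{"fingers": 255,"x": -0.18,"y": 0.02,"z": 0.55,"spin": 0},{"fingers": 255,"x": -0.18,"y": 0.02,"z": 0.55,"spin": 0},{"fingers": 255,"x": -0.18,"y": 0.02,"z": 0.55,"spin": 0}]'

```text
time_s: 49.8
tool_pos: [512.5, 35.8, 130.4]
tcp_rot: [[0.001, 1.0, 0.002], [1.0, -0.001, 0.0], [0.0, 0.002, -1.0]]
ft_force: [0.2, -0.3, -1.9]
opening: 0.365
```

```bash
python3 -c "
from h import *
st();go(511.2,32.4,112,89.95)"
```

```text
49.8 [ 0.11  0.75 -0.44  1.99  0.6   0.53 -0.76] [512.5  35.8 130.4] yaw(tool x) deg 89.96 [ 0.2 -0.3 -1.9] 0.365
GO x,y,z,spin [-0.043 -0.016  0.231] 0.0
```

Request:
drive_tool --commands '[{"fingers": 255,"x": -0.04,"y": -0.015,"z": 0.1,"spin": 0},{"fingers": 255,"x": -0.04,"y": -0.015,"z": 0.2,"spin": 0},{"fingers": 255,"x": -0.04,"y": -0.015,"z": 0.23,"spin": 0},{"fingers": 255,"x": -0.04,"y": -0.015,"z": 0.23,"spin": 0},{"fingers": 255,"x": -0.04,"y": -0.015,"z": 0.23,"spin": 0},{"fingers": 255,"x": -0.04,"y": -0.015,"z": 0.23,"spin": 0}]'

```text
time_s: 50.4
tool_pos: [510.8, 32.6, 111.2]
tcp_rot: [[0.001, 1.0, 0.0], [1.0, -0.001, 0.0], [0.0, 0.0, -1.0]]
ft_force: [-0.2, 0.3, -1.9]
opening: 0.366
```

```bash
python3 -c "
from h import *
st();go(511.2,32.4,97,89.95);snap('ae',(270,160,370,250),(270,140,400,260))"
```

```text
50.4 [ 0.09  0.77 -0.41  2.01  0.63  0.49 -0.78] [510.8  32.6 111.2] yaw(tool x) deg 89.96 [-0.2  0.3 -1.9] 0.366
GO x,y,z,spin [-0.002  0.004  0.178] 0.0
```

View pics/ae_scene_c.png

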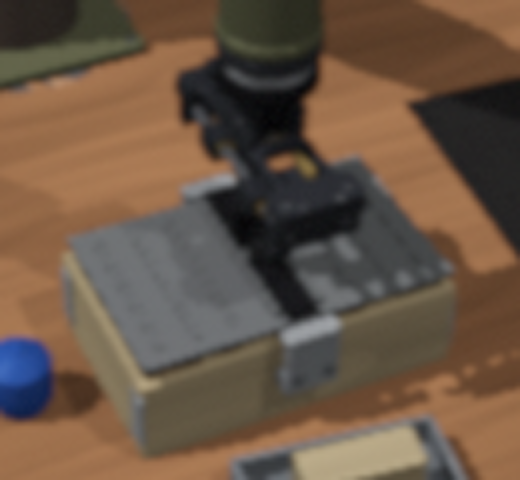

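Request:
drive_tool --commands '[{"fingers": 255,"x": 0,"y": 0.004,"z": 0.05,"spin": 0},{"fingers": 255,"x": 0,"y": 0.004,"z": 0.1,"spin": 0},{"fingers": 255,"x": 0,"y": 0.004,"z": 0.13,"spin": 0},{"fingers": 255,"x": 0,"y": 0.004,"z": 0.13,"spin": 0}]'

```text
time_s: 50.9
tool_pos: [510.7, 32.3, 100.2]
tcp_rot: [[0.001, 1.0, -0.001], [1.0, -0.001, -0.0], [-0.0, -0.001, -1.0]]
ft_force: [-0.2, 0.5, -3.2]
opening: 0.363
```

Request:
drive_tool --commands '[{"fingers": 255,"x": 0,"y": 0,"z": 0.02,"spin": 0},{"fingers": 255,"x": 0,"y": 0,"z": 0.04,"spin": 0},{"fingers": 255,"x": 0,"y": 0,"z": 0.04,"spin": 0},{"fingers": 255,"x": 0,"y": 0,"z": 0.04,"spin": 0}]'

```text
time_s: 51.3
tool_pos: [511.0, 32.4, 97.5]
tcp_rot: [[0.001, 1.0, -0.0], [1.0, -0.001, -0.0], [-0.0, -0.0, -1.0]]
ft_force: [0.0, 0.3, -1.7]
opening: 0.367
```

Request:
drive_tool --commands '[{"fingers": 255,"x": 0,"y": 0,"z": 0.01,"spin": 0},{"fingers": 255,"x": 0,"y": 0,"z": 0.02,"spin": 0},{"fingers": 255,"x": 0,"y": 0,"z": 0.02,"spin": 0},{"fingers": 255,"x": 0,"y": 0,"z": 0.02,"spin": 0}]'

```text
time_s: 51.7
tool_pos: [511.1, 32.4, 96.9]
tcp_rot: [[0.001, 1.0, 0.001], [1.0, -0.001, -0.0], [-0.0, 0.001, -1.0]]
ft_force: [-2.7, 0.5, 8.3]
opening: 0.37
```

Request:
drive_tool --commands '[{"fingers": 255,"x": 0,"y": 0,"z": 0.01,"spin": 0},{"fingers": 255,"x": 0,"y": 0,"z": 0.01,"spin": 0},{"fingers": 255,"x": 0,"y": 0,"z": 0.01,"spin": 0}]'

```text
time_s: 52.0
tool_pos: [511.1, 32.4, 96.8]
tcp_rot: [[0.001, 1.0, 0.002], [1.0, -0.001, -0.001], [-0.001, 0.002, -1.0]]
ft_force: [-3.4, -1.2, 16.6]
opening: 0.368
```

Request:
drive_tool --commands '[{"fingers": 150,"x": 0,"y": 0,"z": 0,"spin": 0},{"fingers": 100,"x": 0,"y": 0,"z": 0,"spin": 0},{"fingers": 50,"x": 0,"y": 0,"z": 0,"spin": 0},{"fingers": 0,"x": 0,"y": 0,"z": 0,"spin": 0},{"fingers": 0,"x": 0,"y": 0,"z": 0,"spin": 0},{"fingers": 0,"x": 0,"y": 0,"z": 0,"spin": 0},{"fingers": 0,"x": 0,"y": 0,"z": 0,"spin": 0}]'

```text
time_s: 52.7
tool_pos: [511.1, 32.4, 95.0]
tcp_rot: [[0.001, 1.0, 0.0], [1.0, -0.001, 0.0], [0.0, 0.0, -1.0]]
ft_force: [-0.6, 0.1, -0.1]
opening: 0.932
```

Request:
drive_tool --commands '[{"fingers": 0,"x": 0,"y": 0,"z": -0.2,"spin": 0},{"fingers": 0,"x": 0,"y": 0,"z": -0.6,"spin": 0},{"fingers": 0,"x": 0,"y": 0,"z": -1,"spin": 0}]'

```text
time_s: 53.0
tool_pos: [510.4, 32.4, 175.5]
tcp_rot: [[0.001, 1.0, -0.002], [1.0, -0.001, -0.0], [-0.0, -0.002, -1.0]]
ft_force: [0.8, -1.2, 0.6]
opening: 1.0
```

Request:
drive_tool --commands '[{"fingers": 0,"x": -0.5,"y": -0.5,"z": -0.4,"spin": 0},{"fingers": 0,"x": -1,"y": -0.6,"z": -0.4,"spin": 0}]'

```text
time_s: 53.2
tool_pos: [464.0, -42.7, 209.0]
tcp_rot: [[-0.006, 1.0, 0.004], [1.0, 0.006, 0.002], [0.001, 0.004, -1.0]]
ft_force: [1.6, -0.7, -0.7]
opening: 1.002
```

Request:
drive_tool --commands '[{"fingers": 0,"x": -0.5,"y": 0,"z": 0,"spin": 0},{"fingers": 0,"x": -1,"y": 0,"z": 0,"spin": 0}]'

```text
time_s: 53.4
tool_pos: [463.2, -126.7, 207.3]
tcp_rot: [[0.001, 1.0, 0.001], [1.0, -0.001, -0.001], [-0.001, 0.001, -1.0]]
ft_force: [0.8, 0.5, 0.1]
opening: 0.999
```

Request:
drive_tool --commands '[{"fingers": 0,"x": -0.5,"y": 0,"z": 0,"spin": 0},{"fingers": 0,"x": -1,"y": 0,"z": 0,"spin": 0}]'

```text
time_s: 53.6
tool_pos: [463.3, -206.8, 206.8]
tcp_rot: [[0.001, 1.0, 0.0], [1.0, -0.001, -0.0], [-0.0, 0.0, -1.0]]
ft_force: [1.2, -0.1, 0.6]
opening: 0.999
```

Request:
drive_tool --commands '[{"fingers": 0,"x": -0.5,"y": 0,"z": 0,"spin": 0},{"fingers": 0,"x": -1,"y": 0,"z": 0,"spin": 0},{"fingers": 0,"x": -1,"y": 0,"z": 0,"spin": 0}]'

```text
time_s: 53.9
tool_pos: [461.9, -292.2, 205.9]
tcp_rot: [[0.011, 1.0, -0.001], [1.0, -0.011, -0.004], [-0.004, -0.001, -1.0]]
ft_force: [-0.0, 0.2, -0.5]
opening: 0.999
```

```bash
python3 -c "
from h import *
st();snap('af',(275,180,361,242),(270,150,400,260))
a=cv2.imread('pics/scene0.png')[150:260,270:400];b=cv2.imread('pics/af_scene.png')[150:260,270:400]
cv2.imwrite('pics/cmp.png',cv2.resize(np.hstack([a,b]),None,fx=3,fy=3,interpolation=cv2.INTER_CUBIC))"
```

```text
53.9 [ 0.83  0.68 -0.59  1.83  0.52  0.79 -0.05] [ 461.9 -292.2  205.9] yaw(tool x) deg 89.34 [-0.   0.2 -0.5] 0.999
```

View pics/cmp.png

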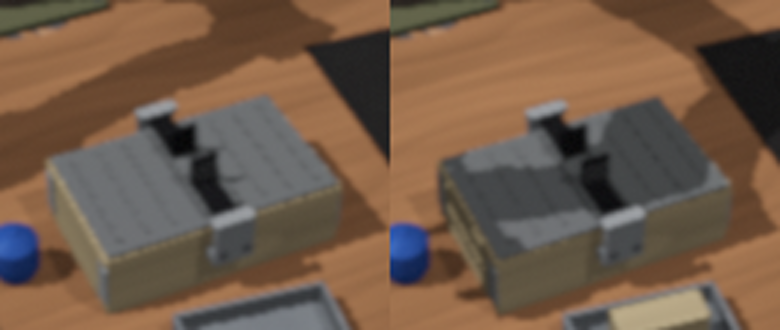

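View pics/af_top.png

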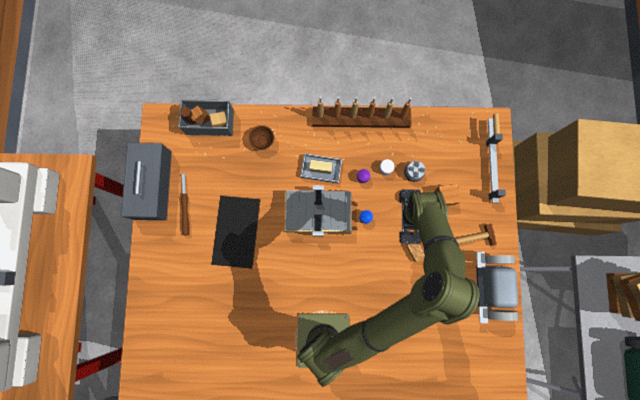

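View pics/af_top_c.png

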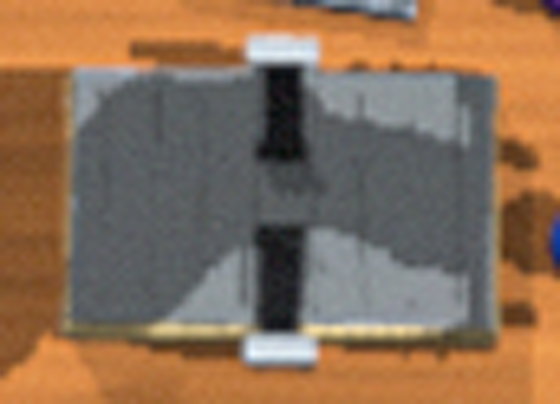

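```bash
python3 -c "
from h import *
print(r.sign_off())"
```

```text
the job is handed in; nothing more can be done
None
```

The job is done and handed in, with the clock at about 54 s of the 210 s allowed.

**What I did:**
- I squeezed the tabs, took the cover off and laid it flat on the mat.
- I moved the packing block into the grey tray.
- I stood all four pale pots in the case in a zigzag row, gripped at 12 N. One was released about 2 mm above the floor.
- I put the cover back squeezed, pressed it home with about 17 N, then released the tabs.

**What the last checks showed:**
- **Cover:** It stopped at the height I had worked out for fully home. After release, the tabs, bolts and plate look the same in both views as in the starting picture, with both bolts reaching under their catches. It sits within its play, perhaps 1 mm to one side.
- **Pots:** The last pictures before closing showed all four upright inside the case.
- **Block and bench:** The block was still in the tray. In the views I took, nothing else on the bench had moved.
- **Arm:** It was well clear and touching nothing when I handed in.

No check failed or disagreed. I did not tug on the cover to test the lock, and I noticed no pot or block being knocked aside during the run.

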